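Make up two gate-fitting kits from the stock bin and bench

TASK

Make up the two gate kits on their steel boards. Guide-roller kit: lay the square tube along the nest between its four corner angles, stand the bolt head-down in the round collar and thread the ball bearing down over the bolt until it lies flat on the collar; hinge kit: lay the strap hinge flat along its long nest and stand the pipe sleeve over the dowel. The hinge is in the stock bin under the square tube, so lift the tube off it first, and leave the round bar stub where it is.

Things in the scene. Friction and masses are not known exactly. Their poses are not given: they have to be found in the camera images.
- roller_board: guide-roller kit board, fixed grey steel plate 156 (x) x 178 (y) x 4 mm; origin under its centre, x away from the robot (within 0.1 rad). Tube nest centred at x = +43, y = 0 mm, along y, 158 (y) x 56 (x) mm inside four corner angles rising 14 mm above the plate, legs 22 mm, open between. Bolt collar at x = -43, y = 0: ring 46 mm outside, 38 inside, 12 high above the plate
- hinge_board: hinge kit board, fixed grey steel plate 152 (x) x 246 (y) x 4 mm; origin under its centre, x away from the robot (within 0.1 rad). Hinge nest centred at x = +41, y = 0 mm, along y, 228 (y) x 61 (x) mm inside four corner angles rising 14 mm above the plate, legs 22 mm, open between. Dowel at x = -41, y = 0: 16 mm thick, 30 mm high above the plate, tapered top
- stock_bin: shallow dark steel stock bin, fixed, 160 (x) x 256 (y) x 36 mm outside, walls and floor 4 mm, rim bead up to 39 mm; origin under its centre, x away from the robot (within 0.1 rad). It holds the hinge with the square tube across it. It and the hinge board trade places
- square_tube: rusty square steel tube offcut 140 x 40 x 40 mm, 0.27 to 0.45 kg; origin at the centre of its underside, x along its length, z up. At the start it lies on the hinge in the bin, its underside about 10 mm above the bench, turned 0.25 to 0.5 rad from the hinge; grip it across its 40 mm width
- strap_hinge: bright steel strap hinge leaf, 210 mm long, 0.14 to 0.24 kg; origin at mid length at its underside, x along it. Strap 4 mm thick, 2 to 6 mm above the underside, 26 mm wide to grip across at the origin; knuckle roll 12 mm thick, 45 mm wide, at the +x end. Lies on the bin floor along the bin's y, under the tube. Either way round will do in the nest
- ball_bearing: bright ball bearing ring lying flat on the parts mat, 52 mm outside, 15 mm thick, with a bore of about 21 mm free for the 16 mm bolt; origin at the centre of its underside
- hex_bolt: steel hexagon bolt standing on its head, 72 mm tall: the head 24 mm across flats and 10 mm high at the bottom, the shank 15.6 mm thick above it; origin at the centre of the underside of its head, z up along the shank. 0.15 kg
- pipe_sleeve: rusty round pipe offcut standing on end, open right through: 43 mm outside, 33 mm free inside, 70 mm tall; origin at the centre of its lower end. 0.14 to 0.24 kg
- parts_mat: thin black rubber mat 165 x 165 x 3 mm, fixed, origin under its centre; the bearing, bolt, pipe sleeve and round stub stand on it, some 80 mm apart. It and the roller board trade places
- round_stub: solid bright round bar stub standing on end, 38 mm thick, 55 mm tall, not part of the kits: leave it. Origin at the centre of its underside. It, the bearing, bolt and pipe trade places on the mat
Things that resemble listed ones, but are neither listed nor needed, are in the scene too. Leave any purple look-alike of the pipe_sleeve alone.

How it is judged:
By the outcome, as a careful person would: the job done as asked, in the order asked, and still so for the second after the job is handed in, with the robot touching nothing.
It also fails if it takes over 128 s, if anything falls off the work surface, if the arm or the gripper's body presses on something with over 40 N, if the wrist force passes 120 N, or if a joint passes its speed limit or range.

ROBOT

A 6-joint arm with a two-finger parallel gripper is mounted at the origin on a cart in front of the work surface, level with it; the furniture and walls round the work are solid. World frame = base frame: x ahead of the robot, y to its left, z up, the work surface at z = 0. Lengths are in mm, angles in rad, forces in N, time in s.
With the tool pointing down it reaches from about 275 to 1000 mm from the base axis. Payload 8.4 kg.
Tool frame: the origin (TCP) lies at the very end of the fingers, on their centre line; the grasp point (between the pads) lies 19 mm behind it; z points along the fingers, y is the direction in which the jaws open and shut (so a half turn about z gives the same grasp; the last joint's range is limited). The gripper opens to 85 mm and grips with 20 to 120 N. Pads are 22 mm wide; open, the fingers measure 114 mm over their backs; the gripper's body (76 mm by 85 mm) begins 54 mm behind the grasp point. The pads swing forward as they close: fully open they stand 13 mm farther back than shut.
Start: joints at [1.117, 0.353, 1.633, -0, 1.155, -0.002], TCP at [272.865, 562.292, 231.281] pointing down, gripper open.
Joint ranges: [-2.63, 2.63], [-0.92, 2.1], [0.06, 2.66], [-1.3, 4.44], [0, 2.69], [-3.02, 3.02]. Speed limits (rad/s): [2.22, 2.22, 2.79, 3.14, 3.14, 3.14].

INTERFACE

Orientations are given as [roll, pitch, yaw] about the fixed x, y, z axes, in that order (R = Rz(yaw) Ry(pitch) Rx(roll)).
In Python, from rig import r, vision gives the robot as it stands.
- The arm moves only by the tool move_arm, never from a script. Its argument "series" is text: rows parted by semicolons, each of 7 numbers parted by spaces: the closure, from -1 (fully open) to 1 (shut), then the shift along the tool's x, y, z in units of 40 mm (1.0 is 40 mm), then the turn, a rotation vector about the tool's x, y, z in degrees. In form: grip tx ty tz ax ay az; .... A call has 1 to 20 rows; each row shifts and turns the pose as measured when the row begins, along the tool's axes as they then stand; what a row does not reach is not made up. A row lasts 1/8 s, in which the tool goes at most 62.5 mm and 10.7 degrees, less where a joint would pass 70% of its speed; a pose out of reach is approached as far as the arm can. A call is refused whole if a number of a shift passes 1 or a number of a turn 10.7, either way. A call with a gripper value outside its range is refused whole. The fingers move at their own pace and stop on an object; "grip_force" is the grip in N (left out, the last holds). Time passes only in rows, so rows that do not move let the fingers close. It gives the time, the measured TCP pose, the force and the opening at its end, in the units of the state.
- r.sense(): the state, without advancing time (a new reading comes with each control period).
- vision.grab_frame(name): name is "scene" or "side" or "wrist"; returns the picture (400x640x3 uint8, red, green, blue); there is no depth.
- vision.camera_params(name): a dict with "fx", "fy", "cx", "cy" (pixels), "k1" (the pictures are not rectified: a ray, as slopes to the right and down, at radius r is drawn at 1 + k1 r^2 times it, then the intrinsics apply), "position" and "rotation" of the camera in the world. Camera axes: x right, y up, looking along -z (the intrinsics and any distortion apply to the point x, -y, -z); pixel columns grow to the right and rows downward; lengths in mm; the calibration is good to about 2 mm. A picture is of the moment at which its call begins: read the wrist's pose just before it. camera_params takes no time and is no camera call; for the wrist camera it gives the pose at the moment of the call.
- r.sign_off(): hands the job in, once; it reports no verdict.
The state is a dict: "clock": time; "qpos": joint angles; "qvel": joint speeds; "joint_efforts": joint torques, N m; "eef_pos": TCP position; "tcp_rot": TCP orientation; "contact_force": force on the tool from outside, world axes, zero at the start; "wrist_torque": the same for the moment, N m; "opening": opening from 0.0 (shut) to 1.0 (fully open).
Only numpy, scipy, OpenCV 4.12 (cv2) and the standard library are available. Lean on these libraries where they do the work, as an engineer would, in place of code of your own. Each camera call takes 0.05 s, during which the arm holds its last target. There are 200 camera calls.

## Working session

There is one attempt and no reset: what is moved stays moved. The work goes in short steps, Python scripts to look and compute and a tool call to move; the robot and the scene stay as the last step left them, time stands still between calls to the robot, and variables do not carry over. Pictures are saved under pics/ and viewed, about 12 in all and at most 16, crops included, and the job is handed in when it is done.

Besides the shell and the picture viewer there is one more tool, called after "Request:" by a JSON object that holds its "fn" and its "kwargs". move_arm: Moves the arm, as the interface text tells. Its arguments: {"type":"object","properties":{"series":{"type":"string"},"grip_force":{"type":"number"}},"required":["series"]}

```bash
ls; mkdir -p pics
cat > h.py <<'E'
import numpy as np, cv2
from rig import r, vision
def snap(name,cam):
    p=vision.camera_params(cam); im=vision.grab_frame(cam)
    cv2.imwrite(f'pics/{name}.png',cv2.cvtColor(np.asarray(im),cv2.COLOR_RGB2BGR)); 
    import pickle; pickle.dump((p,np.asarray(im)),open(f'pics/{name}.pkl','wb')); return p,im
def load(name):
    import pickle; return pickle.load(open(f'pics/{name}.pkl','rb'))
def ray(p,uv):
    d=np.array([(uv[0]-p['cx'])/p['fx'],(uv[1]-p['cy'])/p['fy']]); u=d.copy()
    for _ in range(30): u=d/(1+p['k1']*(u@u))
    R=np.array(p['rotation']); 
    return np.array(p['position']),R@np.array([u[0],-u[1],-1.])
def onz(p,uv,z):
    o,d=ray(p,uv); return o+d*(z-o[2])/d[2]
def proj(p,P):
    R=np.array(p['rotation']); c=R.T@(np.array(P)-np.array(p['position'])); u=np.array([c[0],-c[1]])/-c[2]
    u=u*(1+p['k1']*(u@u)); return np.array([u[0]*p['fx']+p['cx'],u[1]*p['fy']+p['cy']])
E
python3 - <<'E'
from h import *
for c in('scene','side'):
    p,_=snap(c+'0',c); print(c,{k:(np.round(v,3).tolist()) for k,v in p.items()})
print(r.sense())
E
```

```text
pics
scene {'fx': 499.895, 'fy': 499.895, 'cx': 316.092, 'cy': 203.384, 'k1': -0.129, 'position': [-386.01, -519.183, 1019.488], 'rotation': [0.814, -0.008, -1.068]}
side {'fx': 400.071, 'fy': 400.071, 'cx': 313.88, 'cy': 200.416, 'k1': -0.072, 'position': [444.339, 721.078, 667.613], 'rotation': [0.88, -0.008, -3.029]}
{'clock': 0.1, 'qpos': array([ 1.11660097e+00,  3.53578112e-01,  1.63403642e+00, -3.04279041e-05,
        1.15524757e+00, -2.38209325e-03]), 'qvel': array([ 0.00069179, -0.00221674, -0.00096362,  0.00129786, -0.00060516,
       -0.00094779]), 'joint_efforts': array([-6.65475363e-04, -6.06366706e+01, -3.42814600e+01, -3.37054416e-05,
        4.24388636e-03,  1.08982954e-05]), 'eef_pos': array([272.6834163 , 561.90006529, 230.64724665]), 'tcp_rot': array([-3.14032314e+00,  2.47986913e-05,  2.68979171e+00]), 'contact_force': array([-0.45301368,  0.24785777,  1.08972244]), 'wrist_torque': array([-0.0137743 ,  0.00915478,  0.01116764]), 'opening': 0.9992814723963723}
```

Rotation is rpy; adapt.

```bash
sed -i "s/R=np.array(p\['rotation'\]);/R=Rot.from_euler('xyz',p['rotation']).as_matrix();/; 1s/$/\nfrom scipy.spatial.transform import Rotation as Rot/" h.py
python3 - <<'E'
from h import *
p,_=load('scene0'); print(onz(p,(320,200),0)); p,_=load('side0'); print(onz(p,(320,200),0))
a=cv2.imread('pics/scene0.png');b=cv2.imread('pics/side0.png')
cv2.imwrite('pics/s0.png',cv2.resize(a,(800,500)));
E
```

```text
[582.86935342  -9.47380358   0.        ]
[513.75119432 -85.65708617   0.        ]
```

View pics/s0.png

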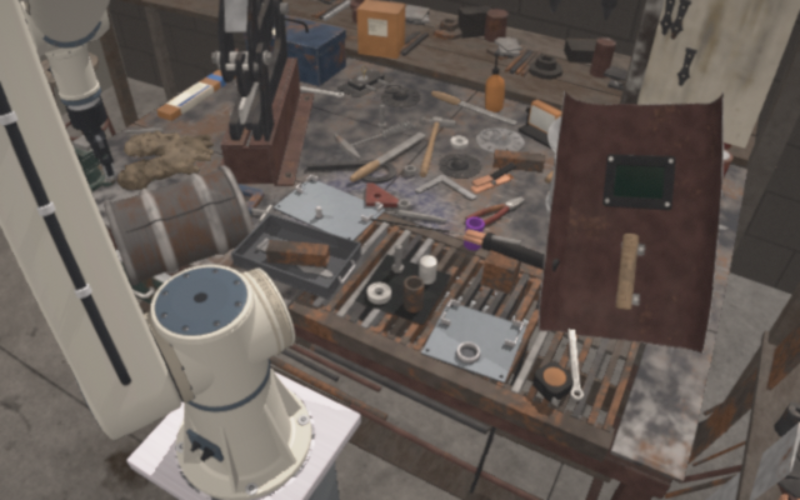

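View pics/side0.png

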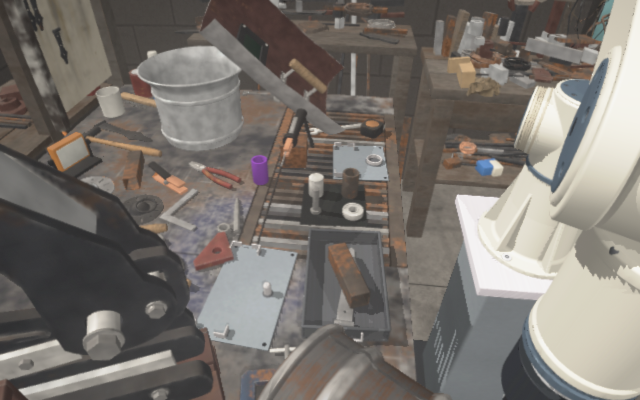

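Candidates in the side view: pipe sleeve is the rusty open tube at (351,183), while the purple look-alike is at (260,170). The white/bright stub is at (316,183), the bolt at (315,205), the bearing ring at (353,211), the tube in the bin at (348,272), and the hinge under it. I choose the ones on the mat and in the bin; the wrist crop will check them.

Run:
```python
from h import *
p,_=load('side0'); q,_=load('scene0')
S=dict(sleeve_top=((351,172),73),stub_top=((316,176),58),bolt_base=((315,212),5),bearing=((353,210),18),tube=((343,247),50),tube2=((362,302),50),hinge_end=((344,318),8),collar=((374,160),14),dowel=((267,288),34),
 rb1=((334,142),4),rb2=((387,144),4),rb3=((387,180),4),rb4=((333,176),4),hb1=((233,245),4),hb2=((297,249),4),hb3=((266,347),4),hb4=((197,329),4),bin1=((310,228),38),bin2=((386,233),38),bin3=((388,328),38),bin4=((305,325),38),purple=((260,170),40))
for k,(uv,z) in S.items():
    P=onz(p,uv,z); print(k,P.round(),'scene px*1.25',(proj(q,P)*1.25).round())
```

```text
sleeve_top [ 439. -119.   73.] scene px*1.25 [414. 283.]
stub_top [ 528. -111.   58.] scene px*1.25 [429. 261.]
bolt_base [521. -31.   5.] scene px*1.25 [395. 267.]
bearing [427. -35.  18.] scene px*1.25 [377. 290.]
tube [444. 125.  50.] scene px*1.25 [319. 250.]
tube2 [401. 262.  50.] scene px*1.25 [260. 242.]
hinge_end [431. 273.   8.] scene px*1.25 [267. 246.]
collar [ 373. -272.   14.] scene px*1.25 [464. 349.]
dowel [586. 239.  34.] scene px*1.25 [314. 206.]
rb1 [ 498. -374.    4.] scene px*1.25 [532. 330.]
rb2 [ 331. -384.    4.] scene px*1.25 [507. 390.]
rb3 [ 337. -191.    4.] scene px*1.25 [421. 350.]
rb4 [ 488. -191.    4.] scene px*1.25 [452. 302.]
hb1 [695. 105.   4.] scene px*1.25 [382. 208.]
hb2 [548. 100.   4.] scene px*1.25 [353. 242.]
hb3 [568. 348.   4.] scene px*1.25 [276. 206.]
hb4 [705. 328.   4.] scene px*1.25 [312. 181.]
bin1 [522.  63.  38.] scene px*1.25 [361. 243.]
bin2 [350.  59.  38.] scene px*1.25 [321. 291.]
bin3 [352. 305.  38.] scene px*1.25 [233. 252.]
bin4 [501. 316.  38.] scene px*1.25 [268. 214.]
purple [ 684. -145.   40.] scene px*1.25 [470. 231.]
```

```bash
cat >> h.py <<'E'
def plan(P,yaw=None,s=None):
    "tool-axes shift (units of 40) and turn (deg) left to reach P, jaws/tool yaw"
    s=s or r.sense(); R=Rot.from_euler('xyz',s['tcp_rot'])
    d=R.inv().apply(np.array(P)-s['eef_pos'])/40
    rv=np.zeros(3)
    if yaw is not None:
        rv=np.degrees((R.inv()*Rot.from_euler('xyz',[np.pi,0,yaw])).as_rotvec())
    print('shift',d.round(3),'rows>=%d'%np.ceil(max(abs(d).max(),np.linalg.norm(d)/1.5)),'turn',rv.round(1)); return d,rv
def st():
    s=r.sense(); print(round(s['clock'],2),s['eef_pos'].round(1),s['tcp_rot'].round(3),'F',s['contact_force'].round(1),'op',round(s['opening'],3),'q',s['qpos'].round(2)); return s
E
python3 - <<'E'
from h import *
s=st(); p=vision.camera_params('wrist'); print({k:np.round(v,3).tolist() for k,v in p.items()}); plan((350,190,330),1.875)
q,_=load('scene0'); a,_=load('side0')
# blade/hood lower corner
def tri(u,v):
    o1,d1=ray(q,u);o2,d2=ray(a,v); A=np.stack([d1,-d2],1); t=np.linalg.lstsq(A,o2-o1,rcond=None)[0]; return (o1+t[0]*d1).round(),(o2+t[1]*d2).round()
print(tri((434,260),(340,132)), tri((451,77),(210,22)))
E
```

```text
0.1 [272.7 561.9 230.6] [-3.14  0.    2.69] F [-0.5  0.2  1.1] op 0.999 q [ 1.12  0.35  1.63 -0.    1.16 -0.  ]
{'fx': 285.93, 'fy': 285.93, 'cx': 319.289, 'cy': 195.029, 'k1': -0.052, 'position': [206.653, 596.534, 372.551], 'rotation': [-0.301, 0.001, 1.119]}
shift [-5.798 -7.524 -2.474] rows>=8 turn [-0.1  0.  46.7]
(array([ 490., -394.,   39.]), array([ 482., -390.,   32.])) (array([ 808., -273.,  379.]), array([ 813., -274.,  387.]))
```

Run:
```python
from h import *
plan((400,160,280))
```

```text
shift [-7.25  -7.651 -1.224] rows>=8 turn [0. 0. 0.]
```

Request:
{"fn": "move_arm", "kwargs": {"series": "-1 0 0 -0.7 0 0 0; -1 0 0 -0.7 0 0 0; -1 -0.8 -0.85 0 0 0 5; -1 -0.8 -0.85 0 0 0 5; -1 -0.8 -0.85 0 0 0 5; -1 -0.8 -0.85 0 0 0 5; -1 -0.8 -0.85 0 0 0 5; -1 -0.8 -0.85 0 0 0 5; -1 -0.8 -0.85 0 0 0 5; -1 -0.8 -0.85 0 0 0 5; -1 -0.8 -0.85 0 0 0 5; -1 0 0 0 0 0 0; -1 0 0 0 0 0 0"}}

```text
clock: 1.72
eef_pos: [247.1, 140.4, 285.9]
tcp_rot: [-3.138, 0.006, 1.879]
contact_force: [-0.3, -0.6, 0.1]
opening: 0.999
```

Run:
```python
from h import *
st(); plan((400,160,280),1.875)
```

```text
1.73 [247.1 140.4 285.9] [-3.138  0.006  1.879] F [-0.3 -0.6  0.1] op 0.999 q [ 0.52 -0.3   2.18 -0.    1.26  0.21]
shift [-0.693  3.791  0.138] rows>=4 turn [-0.2  0.3  0.3]
```

Request:
{"fn": "move_arm", "kwargs": {"series": "-1 -0.17 0.95 0.03 0 0 0; -1 -0.17 0.95 0.03 0 0 0; -1 -0.17 0.95 0.03 0 0 0; -1 -0.17 0.95 0.03 0 0 0; -1 0 0 0 0 0 0; -1 0 0 0 0 0 0"}}

```text
clock: 2.48
eef_pos: [406.9, 167.0, 278.6]
tcp_rot: [-3.136, 0.004, 1.889]
contact_force: [-0.7, 0.2, -0.1]
opening: 0.999
```

Run:
```python
from h import *
st(); p,im=snap('w1','wrist'); print(np.array(p['position']).round(),p['rotation'])
cv2.imwrite('pics/w1b.png',cv2.resize(cv2.imread('pics/w1.png'),(800,500),interpolation=cv2.INTER_CUBIC))
```

```text
2.48 [406.9 167.  278.6] [-3.136  0.004  1.889] F [-0.7  0.2 -0.1] op 0.999 q [ 0.39  0.01  1.95 -0.    1.19  0.07]
[386. 241. 420.] [-0.30437562  0.00474814  0.31831978]
```

View pics/w1b.png

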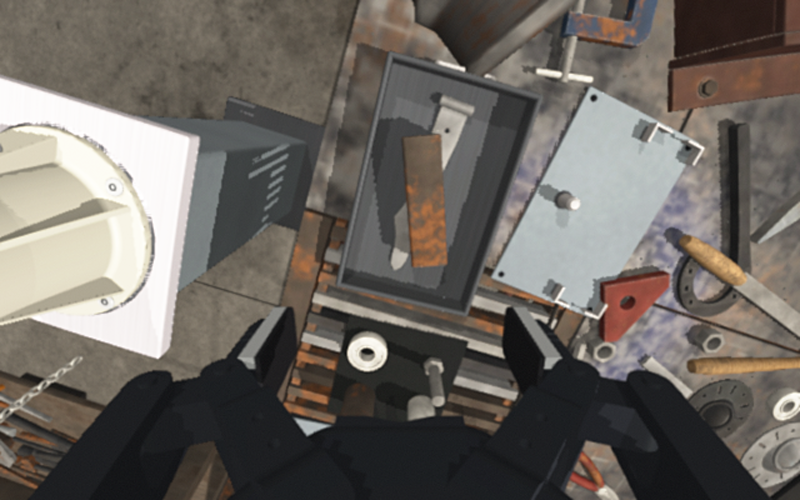

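The wrist view (800-wide) shows the tube's top at (405–446, 135–268) across the hinge (knuckle (455,103), tip (398,262)) in the bin. The bearing is at (367,351), the bolt at (434,375) and the dowel at (567,200), with hinge nest angles at (645–700,140) and (560–605,300).

Run:
```python
from h import *
p,im=load('w1'); hsv=cv2.cvtColor(im,cv2.COLOR_RGB2HSV)
m=cv2.inRange(hsv,(0,70,40),(25,255,255)); m[:,:300]=0;m[:,370:]=0;m[:100]=0;m[225:]=0
m=cv2.morphologyEx(m,cv2.MORPH_CLOSE,np.ones((5,5)))
c=max(cv2.findContours(m,0,2)[0],key=cv2.contourArea); R=cv2.minAreaRect(c); B=cv2.boxPoints(R); print(R,B)
W=np.array([onz(p,b,50) for b in B]); print(W.round(1)); print('c',W.mean(0),[np.linalg.norm(W[i]-W[i-1]).round(1) for i in range(4)])
for k,uv,z in [('hb',(593,90),4),('hb',(497,277),4),('dowelbase',(560,203),4),('doweltop',(568,200),34),('nest a',(645,138),10),('b',(697,153),10),('c',(557,290),10),('d',(603,312),10),('knuckleL',(439,97),16),('knuckleR',(474,105),16),('tip',(398,266),10),('binTL',(390,55),39),('binTR',(540,95),39),('binBR',(468,313),39),('binBL',(340,285),39),('bearing',(367,351),18),('bolttop',(435,363),75),('boltbase',(433,400),4)]:
    print(k,onz(p,np.array(uv)/1.25,z).round(1))
```

```text
((339.7393798828125, 160.57717895507812), (104.68153381347656, 30.5346622467041), 86.49646759033203) [[321.30203 109.26722]
 [351.77963 107.40125]
 [358.17673 211.88715]
 [327.69913 213.75311]]
[[387.7 237.2  50. ]
 [423.  251.2  50. ]
 [479.1 123.8  50. ]
 [440.  107.9  50. ]]
c [432.44042242 180.02630487  50.        ] [np.float64(139.4), np.float64(38.0), np.float64(139.3), np.float64(42.2)]
hb [571.4 351.3   4. ]
hb [555.6 113.4   4. ]
dowelbase [590.4 224.7   4. ]
doweltop [582.7 231.8  34. ]
nest a [648.5 324.3  10. ]
b [716.6 330.8  10. ]
c [633.  122.7  10. ]
d [705.4 113.1  10. ]
knuckleL [412.7 287.8  16. ]
knuckleR [450.8 292.1  16. ]
tip [431.8  90.5  10. ]
binTL [352.9 306.5  39. ]
binTR [506.6 319.7  39. ]
binBR [526.6  70.4  39. ]
binBL [371.9  57.4  39. ]
bearing [429.5 -32.6  18. ]
bolttop [501.3  15.3  75. ]
boltbase [544.1 -91.1   4. ]
```

Run:
```python
from h import *
plan((400,-270,270),1.57)
```

```text
shift [-10.322  -3.582   0.277] rows>=11 turn [-0.2  0.3 18.3]
```

Request:
{"fn": "move_arm", "kwargs": {"series": "-1 -0.9 -0.33 0.03 0 0 0; -1 -0.9 -0.33 0.03 0 0 0; -1 -0.9 -0.33 0.03 0 0 0; -1 -0.9 -0.33 0.03 0 0 0; -1 -0.9 -0.33 0.03 0 0 0; -1 -0.9 -0.33 0.03 0 0 0; -1 -0.9 -0.33 0.03 0 0 0; -1 -0.9 -0.33 0.03 0 0 0; -1 -0.9 -0.33 0.03 0 0 0; -1 -0.9 -0.33 0.03 0 0 0; -1 -0.9 -0.2 0.03 0 0 9; -1 0 0 0 0 0 9; -1 0 0 0 0 0 0; -1 0 0 0 0 0 0"}}

```text
clock: 4.28
eef_pos: [391.9, -257.9, 270.5]
tcp_rot: [3.138, 0.006, 1.584]
contact_force: [-0.8, 0.7, -0.8]
opening: 1.001
```

Run:
```python
from h import *
st(); p,im=snap('w2','wrist'); print(np.array(p['position']).round(),p['rotation'])
cv2.imwrite('pics/w2b.png',cv2.resize(cv2.imread('pics/w2.png'),(800,500),interpolation=cv2.INTER_CUBIC))
```

```text
4.28 [ 391.9 -257.9  270.5] [3.138 0.006 1.584] F [-0.8  0.7 -0.8] op 1.001 q [-0.58  0.06  1.91 -0.    1.16 -0.59]
[ 392. -180.  412.] [-0.30582185 -0.00409202  0.01330627]
```

View pics/w2b.png

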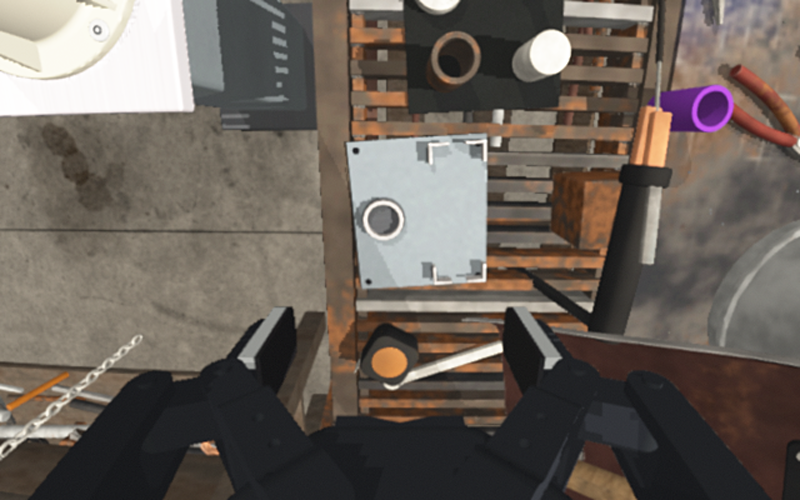

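The roller board is at (347–487, 135–290), its collar at (382,218), and nest corners at about (430,146), (486,143), (434,279) and (485,278). The sleeve's rim is at (455,55), the stub at (550,55) and the purple decoy at (712,108).

Run:
```python
from h import *
p,im=load('w2'); 
g=cv2.cvtColor(im,cv2.COLOR_RGB2GRAY); roi=g[100:240,270:400]
m=np.zeros_like(g); m[100:240,270:400]=(roi>195)*255
n,l,s,c=cv2.connectedComponentsWithStats(m)
for i in range(1,n):
    if s[i,4]>8: 
        x,y,w,h,a=s[i]; print('px',x,y,w,h,a,'corners z18',[onz(p,(u,v),18)[:2].round(1).tolist() for u in(x-.5,x+w-.5) for v in (y-.5,y+h-.5)])
for uv in [(347,142),(487,135),(487,283),(363,290)]: print('board',onz(p,np.array(uv)/1.25,4).round(1))
print('collar',onz(p,np.array((382,218))/1.25,16)); print('sleeve',onz(p,np.array((455,57))/1.25,73))
cv2.imwrite('pics/w2c.png',cv2.resize(cv2.cvtColor(im,cv2.COLOR_RGB2BGR)[100:240,270:400],None,fx=4,fy=4,interpolation=cv2.INTER_CUBIC))
```

```text
px 278 109 111 120 8557 corners z18 [[338.5, -184.9], [333.4, -357.9], [485.9, -182.7], [500.5, -356.1]]
px 395 109 5 8 29 corners z18 [[493.9, -182.5], [494.8, -192.9], [500.6, -182.4], [501.5, -192.7]]
px 373 111 17 19 74 corners z18 [[464.7, -185.7], [466.3, -210.5], [487.4, -185.2], [489.4, -210.1]]
px 291 161 32 31 276 corners z18 [[354.7, -254.5], [353.9, -299.6], [399.2, -254.0], [400.0, -299.1]]
px 374 211 15 15 71 corners z18 [[475.7, -327.4], [477.4, -351.4], [497.9, -327.2], [500.1, -351.2]]
board [ 336.5 -191.8    4. ]
board [ 490.7 -182.1    4. ]
board [ 505.8 -358.8    4. ]
board [ 351.3 -369.9    4. ]
collar [ 375.61196671 -274.58993722   16.        ]
sleeve [ 441.1281607  -116.87814583   73.        ]
```

View pics/w2c.png

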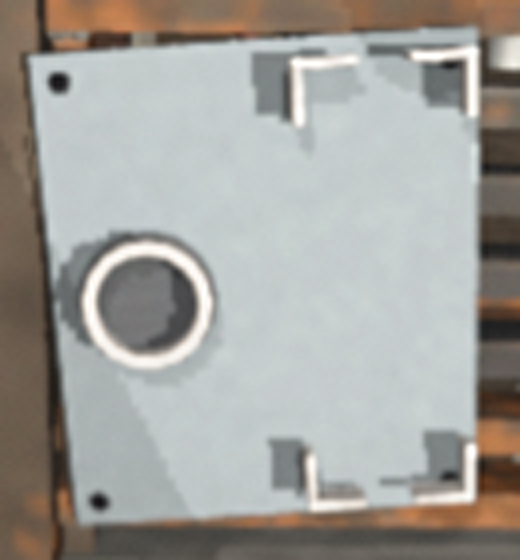

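The crop shows the ring at crop pixel (148,303) and nest corners (outer) at (292,60), (477,48), (473,500) and (312,508).

Run:
```python
from h import *
p,im=load('w2'); f=lambda u,v,z: onz(p,(u/4+270-.375,v/4+100-.375),z)[:2]
C=np.array([f(292,60,18),f(477,48,18),f(473,500,18),f(312,508,18)]); print(C.round(1),C.mean(0).round(1),[np.linalg.norm(C[i]-C[i-1]).round(1) for i in range(4)])
y=[np.arctan2(-(C[0]-C[3])[0],(C[0]-C[3])[1]),np.arctan2(-(C[1]-C[2])[0],(C[1]-C[2])[1])]; print('yaw',y)
print('collar',f(148,303,16).round(1))
print([f(148+a,303+b,16).round(1).tolist() for a,b in((-66,0),(66,0),(0,-66),(0,66))])
plan((432.5,180,150),1.971)
```

```text
[[ 425.1 -191.7]
 [ 486.7 -186.7]
 [ 499.  -349.8]
 [ 438.6 -353.6]] [ 462.3 -270.4] [np.float64(162.5), np.float64(61.8), np.float64(163.5), np.float64(60.5)]
yaw [np.float64(0.08342395831333752), np.float64(0.075310981218505)]
collar [ 377.1 -276. ]
[[353.6, -276.3], [400.5, -275.7], [377.1, -252.3], [377.1, -300.5]]
shift [10.95   1.147  2.951] rows>=11 turn [  0.1   0.4 -22.2]
```

Request:
{"fn": "move_arm", "kwargs": {"series": "-1 0.92 0.1 0.05 0 0 0; -1 0.92 0.1 0.05 0 0 0; -1 0.92 0.1 0.05 0 0 0; -1 0.92 0.1 0.05 0 0 0; -1 0.92 0.1 0.05 0 0 0; -1 0.92 0.1 0.05 0 0 0; -1 0.92 0.1 0.05 0 0 0; -1 0.92 0.1 0.05 0 0 0; -1 0.92 0.1 0.05 0 0 0; -1 0.92 0.1 0.05 0 0 0; -1 0.92 0.1 0.05 0 0 0; -1 0.92 0.1 0.4 0 0 0; -1 0 0 0.5 0 0 -7.4; -1 0 0 0.5 0 0 -7.4; -1 0 0 0.5 0 0 -7.4; -1 0 0 0 0 0 0; -1 0 0 0 0 0 0"}}

```text
clock: 6.45
eef_pos: [425.1, 207.2, 171.3]
tcp_rot: [3.132, 0.009, 2.031]
contact_force: [0.5, -0.1, 0.3]
opening: 0.998
```

Run:
```python
from h import *
st(); plan((432.5,180,130),1.971); p,im=snap('w3','wrist')
hsv=cv2.cvtColor(im,cv2.COLOR_RGB2HSV)
m=cv2.inRange(hsv,(0,70,40),(25,255,255)); 
c=proj(p,(432.5,180,50)); print(c)
y0,y1,x0,x1=max(0,int(c[1])-120),int(c[1])+120,int(c[0])-60,int(c[0])+60
k=np.zeros_like(m);k[y0:y1,x0:x1]=m[y0:y1,x0:x1];k=cv2.morphologyEx(k,cv2.MORPH_CLOSE,np.ones((5,5)))
c=max(cv2.findContours(k,0,2)[0],key=cv2.contourArea);B=cv2.boxPoints(cv2.minAreaRect(c))
W=np.array([onz(p,b,50) for b in B]);print(B.round(),W.round(1),W.mean(0),[np.linalg.norm(W[i]-W[i-1]).round(1) for i in range(4)])
```

```text
6.45 [425.1 207.2 171.3] [3.132 0.009 2.031] F [ 0.5 -0.1  0.3] op 0.998 q [ 0.46  0.18  2.02 -0.01  0.93  0.  ]
shift [-0.682 -0.145  1.038] rows>=2 turn [0.6 0.5 3.4]
[310.0597138  215.33642742]
[[286. 274.]
 [294. 138.]
 [335. 141.]
 [327. 276.]] [[438.9 108.4  50. ]
 [386.7 241.4  50. ]
 [420.8 255.8  50. ]
 [479.  124.7  50. ]] [431.35679699 182.56957298  50.        ] [np.float64(43.3), np.float64(142.8), np.float64(37.0), np.float64(143.4)]
```

View pics/w3.png

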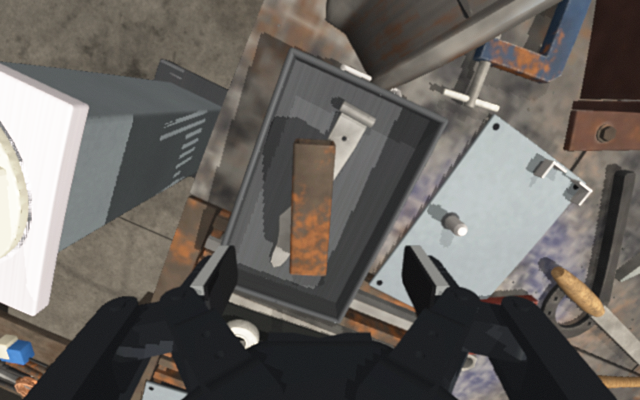

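The tube lies at px (286–335, 138–276) over the hinge, matching the first measurement. I'll grip it at its centre.

Request:
{"fn": "move_arm", "kwargs": {"series": "-1 -0.66 -0.14 0.5 0 0 0; -1 0 0 0.6 0.6 0.5 3.5; -1 0 0 0.6 0 0 0; -1 0 0 0.6 0 0 0; -1 0 0 0 0 0 0; -1 0 0 0 0 0 0", "grip_force": 70}}

```text
clock: 7.25
eef_pos: [437.5, 182.0, 83.7]
tcp_rot: [3.131, 0.0, 1.961]
contact_force: [0.5, -0.5, 0.1]
opening: 0.999
```

Run:
```python
from h import *
st(); plan((432,181,19),1.967)
```

```text
7.25 [437.5 182.   83.7] [3.131 0.    1.961] F [ 0.5 -0.5  0.1] op 0.999 q [ 0.39  0.33  2.08 -0.    0.72  0.  ]
shift [ 0.028 -0.154  1.615] rows>=2 turn [ 0.6  0.  -0.4]
```

Request:
{"fn": "move_arm", "kwargs": {"series": "-1 0 -0.15 0.4 0.6 0 0; -1 0 0 0.4 0 0 0; -1 0 0 0.4 0 0 0; -1 0 0 0.35 0 0 0; -1 0 0 0 0 0 0; 1 0 0 0 0 0 0; 1 0 0 0 0 0 0; 1 0 0 0 0 0 0; 1 0 0 0 0 0 0; 1 0 0 0 0 0 0; 1 0 0 0 0 0 0; 1 0 0 0 0 0 0; 1 0 0 0 0 0 0"}}

```text
clock: 8.88
eef_pos: [433.0, 180.4, 21.9]
tcp_rot: [3.137, 0.0, 1.96]
contact_force: [-0.7, 0.0, -2.8]
opening: 0.46
```

Run:
```python
from h import *
st()
```

```text
8.88 [433.  180.4  21.9] [3.137 0.    1.96 ] F [-0.7  0.  -2.8] op 0.46 q [ 0.39  0.44  2.11 -0.    0.58  0.  ]
```

Request:
{"fn": "move_arm", "kwargs": {"series": "1 0 0 -0.3 0 0 0; 1 0 0 -0.5 0 0 0; 1 0 0 -0.7 0 0 0; 1 0 0 -0.8 0 0 0; 1 0 0 -0.8 0 0 0; 1 0 0 -0.8 0 0 0; 1 0 0 0 0 0 0"}}

```text
clock: 9.75
eef_pos: [431.8, 179.9, 186.7]
tcp_rot: [3.136, 0.0, 1.96]
contact_force: [-0.0, 0.1, -2.6]
opening: 0.456
```

Run:
```python
from h import *
st(); plan((462.5,-270.5,130),1.646)
```

```text
9.75 [431.8 179.9 186.7] [3.136 0.    1.96 ] F [-0.   0.1 -2.6] op 0.456 q [ 0.39  0.16  2.01 -0.    0.97  0.  ]
shift [-10.708  -3.571   1.397] rows>=11 turn [ 0.3 -0.  18. ]
```

Request:
{"fn": "move_arm", "kwargs": {"series": "1 -0.5 -0.17 0 0 0 0; 1 -0.8 -0.27 0 0 0 0; 1 -0.85 -0.28 0 0 0 0; 1 -0.85 -0.28 0 0 0 0; 1 -0.85 -0.28 0 0 0 0; 1 -0.85 -0.28 0 0 0 0; 1 -0.85 -0.28 0 0 0 0; 1 -0.85 -0.28 0 0 0 0; 1 -0.85 -0.28 0 0 0 0; 1 -0.85 -0.28 0 0 0 0; 1 -0.85 -0.28 0 0 0 0; 1 -0.85 -0.28 0 0 0 0; 1 -0.5 -0.3 0.2 0 0 6; 1 0 0 0.2 0 0 6; 1 0 0 0.3 0 0 6; 1 0 0 0.3 0 0 0; 1 0 0 0 0 0 0; 1 0 0 0 0 0 0"}}

```text
clock: 12.0
eef_pos: [444.9, -266.3, 127.6]
tcp_rot: [-3.126, -0.01, 1.642]
contact_force: [0.6, 0.5, -2.3]
opening: 0.453
```

Run:
```python
from h import *
st(); plan((462.5,-270.5,90),1.646)
```

```text
12.0 [ 444.9 -266.3  127.6] [-3.126 -0.01   1.642] F [ 0.6  0.5 -2.3] op 0.453 q [-0.54  0.33  1.94 -0.    0.89 -0.61]
shift [-0.147  0.446  0.932] rows>=1 turn [-0.9 -0.6 -0.2]
```

Request:
{"fn": "move_arm", "kwargs": {"series": "1 -0.15 0.45 0 -0.9 -0.6 0; 1 0 0 0.5 0 0 0; 1 0 0 0.4 0 0 0; 1 0 0 0 0 0 0; 1 0 0 0 0 0 0"}}

```text
clock: 12.62
eef_pos: [469.2, -272.7, 92.4]
tcp_rot: [3.134, 0.005, 1.645]
contact_force: [0.3, 0.3, -3.6]
opening: 0.453
```

Run:
```python
from h import *
st(); plan((462.5,-270.5,35),1.646); p,im=snap('w4','wrist')
```

```text
12.62 [ 469.2 -272.7   92.4] [3.134 0.005 1.645] F [ 0.3  0.3 -3.6] op 0.453 q [-0.53  0.4   1.93  0.    0.8  -0.6 ]
shift [ 0.075 -0.173  1.433] rows>=2 turn [ 0.4  0.3 -0.1]
```

View pics/w4.png

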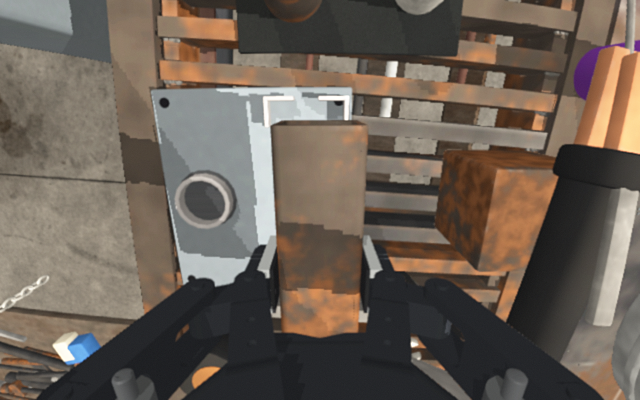

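Request:
{"fn": "move_arm", "kwargs": {"series": "1 0.08 -0.17 0.3 0.4 0.3 0; 1 0 0 0.4 0 0 0; 1 0 0 0.4 0 0 0; 1 0 0 0.3 0 0 0; 1 0 0 0.15 0 0 0; 1 0 0 0 0 0 0; 1 0 0 0 0 0 0"}}

```text
clock: 13.55
eef_pos: [461.8, -270.0, 26.1]
tcp_rot: [3.141, -0.001, 1.644]
contact_force: [-0.0, -0.1, -3.1]
opening: 0.457
```

Run:
```python
from h import *
st(); plan((462.5,-270.5,17),1.646)
```

```text
13.55 [ 461.8 -270.    26.1] [ 3.141e+00 -1.000e-03  1.644e+00] F [-0.  -0.1 -3.1] op 0.457 q [-0.53  0.5   1.97  0.    0.67 -0.61]
shift [-0.013  0.017  0.226] rows>=1 turn [ 0.  -0.  -0.1]
```

Request:
{"fn": "move_arm", "kwargs": {"series": "1 0 0 0.13 0 0 0; 1 0 0 0.1 0 0 0; 1 0 0 0 0 0 0; -0.3 0 0 0 0 0 0; -0.3 0 0 0 0 0 0; -0.3 0 0 0 0 0 0; -0.3 0 0 -0.4 0 0 0; -0.3 0 0 -0.6 0 0 0; -0.3 0 0 -0.8 0 0 0; -1 0 0 -0.9 0 0 0; -1 0 0 -0.9 0 0 0; -1 0 0 -0.9 0 0 0; -1 0 0 0 0 0 0"}}

```text
clock: 15.18
eef_pos: [463.0, -270.8, 210.3]
tcp_rot: [3.135, 0.004, 1.644]
contact_force: [-0.1, -1.1, 0.1]
opening: 1.002
```

Run:
```python
from h import *
st(); plan((420,-250,230),1.57); p,im=snap('w5','wrist')
```

```text
15.18 [ 463.  -270.8  210.3] [3.135 0.004 1.644] F [-0.1 -1.1  0.1] op 1.002 q [-0.53  0.23  1.85  0.    1.05 -0.61]
shift [ 0.596 -1.031 -0.502] rows>=2 turn [0.4 0.2 4.3]
```

View pics/w5.png

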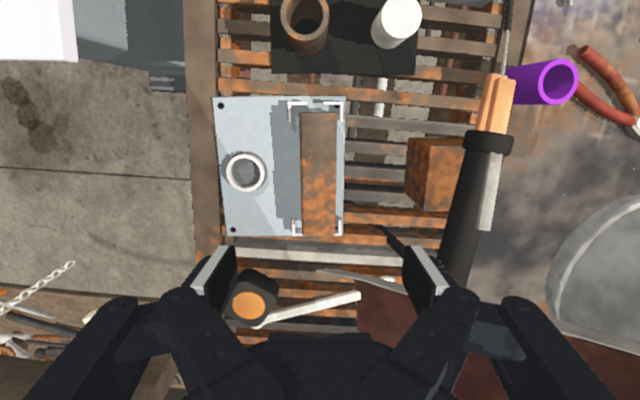

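The tube lies within its four angles (px 301–338, 112–236). Next is the bolt.

Run:
```python
from h import *
p,im=load('w1')
print(onz(p,(435/1.25,366/1.25),10),onz(p,(435/1.25,400/1.25),75)); plan((500,-60,200),1.2)
```

```text
[524.77103946 -31.71164537  10.        ] [519.33362592 -33.6810414   75.        ]
shift [5.174 1.329 0.21 ] rows>=6 turn [ 0.3  0.1 25.5]
```

Request:
{"fn": "move_arm", "kwargs": {"series": "-1 0.85 0.2 0 0 0 0; -1 0.85 0.2 0 0 0 0; -1 0.85 0.2 0 0 0 0; -1 0.85 0.2 0 0 0 0; -1 0.85 0.2 0 0 0 0; -1 0.85 0.2 0 0 0 0; -1 0.3 0.2 0 0.4 0.1 4; -1 0 0 0 0 0 0; -1 0 0 0 0 0 0"}}

```text
clock: 16.35
eef_pos: [496.5, -43.4, 201.9]
tcp_rot: [-3.127, -0.002, 1.574]
contact_force: [0.6, -0.7, 0.5]
opening: 0.998
```

Run:
```python
from h import *
st(); plan((521,-32,150),1.57); p,im=snap('w6','wrist')
```

```text
16.35 [496.5 -43.4 201.9] [-3.127e+00 -2.000e-03  1.574e+00] F [ 0.6 -0.7  0.5] op 0.998 q [-0.09  0.2   1.92  0.    1.04 -0.09]
shift [0.282 0.634 1.288] rows>=2 turn [-0.9 -0.1  0.2]
```

View pics/w6.png

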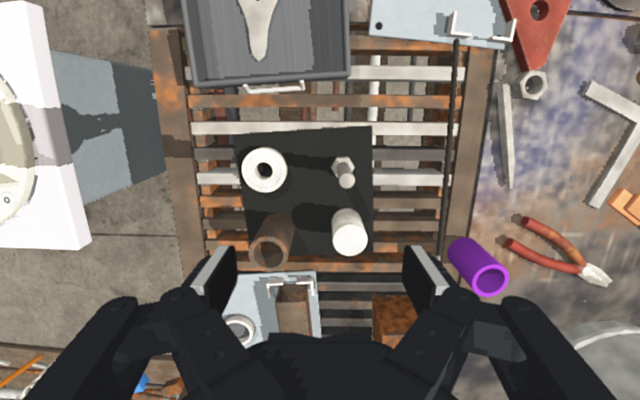

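The view shows the bearing at (265,170), the bolt's head at (343,165) and shank tip at (347,180), the sleeve rim at about (268,254), the stub top at (349,241) and the hinge tip at (262,50).

Run:
```python
from h import *
p,im=load('w6'); 
print('bolt top',onz(p,(347.5,181),75)); print('head',onz(p,(343,165),13))
hsv=cv2.cvtColor(im,cv2.COLOR_RGB2GRAY)
m=np.zeros_like(hsv); m[140:200,238:292]=(hsv[140:200,238:292]>110)*255
c=max(cv2.findContours(m,0,2)[0],key=cv2.contourArea); e=cv2.fitEllipse(c); print(e); 
print('bearing top',onz(p,e[0],18), np.linalg.norm(onz(p,(e[0][0]-e[1][0]/2,e[0][1]),18)-onz(p,(e[0][0]+e[1][0]/2,e[0][1]),18)))
print('bore',onz(p,(265,170),18))
b=im[145:200,325:365]; cv2.imwrite('pics/boltc.png',cv2.cvtColor(cv2.resize(np.hstack([im[140:200,238:298],im[145:205,320:380],im[215:275,240:300]]),None,fx=4,fy=4,interpolation=cv2.INTER_CUBIC),cv2.COLOR_RGB2BGR))
```

```text
bolt top [523.92710692 -34.93929338  75.        ]
head [523.51887964 -31.3833681   13.        ]
((263.92230224609375, 169.4573211669922), (44.75080871582031, 45.42441940307617), 120.6976089477539)
bearing top [431.20088197 -36.18132343  18.        ] 52.57708450769113
bore [432.43344889 -36.82129014  18.        ]
```

View pics/boltc.png

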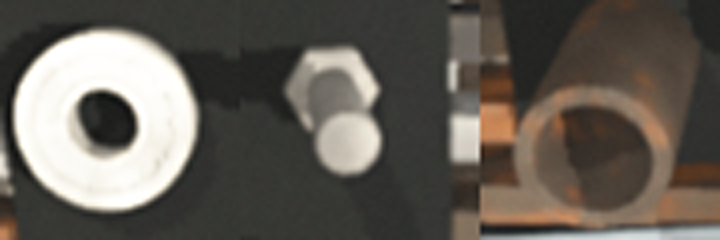

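Request:
{"fn": "move_arm", "kwargs": {"series": "-1 0.22 0.68 0.4 -0.9 0 0; -1 0 0 0.5 0 0 0; -1 0 0 0.6 0 0 0; -1 0 0 0.6 0 0 0; -1 0 0 0 0 0 0; -1 0 0 0 0 0 0"}}

```text
clock: 17.15
eef_pos: [523.6, -39.0, 116.2]
tcp_rot: [3.139, -0.001, 1.572]
contact_force: [0.3, 0.2, -0.7]
opening: 1.002
```

Run:
```python
from h import *
st(); plan((523.8,-34.3,38),1.57); p,_=load('w6'); print('sleeve',onz(p,(268.75,253.75),73))
```

```text
17.15 [523.6 -39.  116.2] [ 3.139e+00 -1.000e-03  1.572e+00] F [ 0.3  0.2 -0.7] op 1.002 q [-0.08  0.34  1.95  0.    0.85 -0.08]
shift [0.116 0.002 1.954] rows>=2 turn [ 0.1 -0.   0.1]
sleeve [ 442.98405182 -115.84872219   73.        ]
```

Request:
{"fn": "move_arm", "kwargs": {"series": "-1 0.12 0 0.4 0 0 0; -1 0 0 0.5 0 0 0; -1 0 0 0.5 0 0 0; -1 0 0 0.4 0 0 0; -1 0 0 0.1 0 0 0; -1 0 0 0 0 0 0; 1 0 0 0 0 0 0; 1 0 0 0 0 0 0; 1 0 0 0 0 0 0; 1 0 0 0 0 0 0; 1 0 0 0 0 0 0; 1 0 0 0 0 0 0; 1 0 0 0 0 0 0; 1 0 0 0 0 0 0; 1 0 0 0 0 0 0", "grip_force": 60}}

```text
clock: 19.02
eef_pos: [527.1, -33.7, 40.7]
tcp_rot: [3.131, -0.0, 1.572]
contact_force: [0.6, 0.5, 0.9]
opening: 0.165
```

Run:
```python
from h import *
st(); plan((523.8,-34.3,38),1.57)
```

```text
19.02 [527.1 -33.7  40.7] [ 3.131 -0.     1.572] F [0.6 0.5 0.9] op 0.165 q [-0.07  0.47  1.99  0.    0.68 -0.07]
shift [-0.016 -0.083  0.065] rows>=1 turn [ 0.6 -0.   0.1]
```

Request:
{"fn": "move_arm", "kwargs": {"series": "1 0 0 -0.4 0.6 0 0; 1 0 0 -0.6 0 0 0; 1 0 0 -0.8 0 0 0; 1 0 0 -0.8 0 0 0; 1 0 0 -0.5 0 0 0; 1 0 0 0 0 0 0"}}

```text
clock: 19.77
eef_pos: [525.8, -33.6, 166.7]
tcp_rot: [-3.139, -0.001, 1.572]
contact_force: [-0.3, -1.0, -1.4]
opening: 0.169
```

Run:
```python
from h import *
st(); plan((377.1,-276,140),1.57)
```

```text
19.77 [525.8 -33.6 166.7] [-3.139e+00 -1.000e-03  1.572e+00] F [-0.3 -1.  -1.4] op 0.169 q [-0.07  0.28  1.9   0.    0.96 -0.07]
shift [-6.054 -3.724  0.675] rows>=7 turn [-0.2 -0.   0.1]
```

Request:
{"fn": "move_arm", "kwargs": {"series": "1 -0.4 -0.25 0 0 0 0; 1 -0.7 -0.43 0 0 0 0; 1 -0.8 -0.49 0 0 0 0; 1 -0.8 -0.49 0 0 0 0; 1 -0.8 -0.49 0 0 0 0; 1 -0.8 -0.49 0 0 0 0; 1 -0.8 -0.49 0 0 0 0; 1 -0.7 -0.43 0.1 0 0 0; 1 -0.3 -0.2 0.3 0 0 0; 1 0 0 0.3 0 0 0; 1 0 0 0 0 0 0; 1 0 0 0 0 0 0"}}

```text
clock: 21.28
eef_pos: [358.4, -284.5, 125.8]
tcp_rot: [-3.12, -0.009, 1.573]
contact_force: [-0.1, -0.4, -1.6]
opening: 0.165
```

Run:
```python
from h import *
st(); plan((377.1,-276,65),1.57)
```

```text
21.27 [ 358.4 -284.5  125.8] [-3.12  -0.009  1.573] F [-0.1 -0.4 -1.6] op 0.165 q [-0.67  0.25  2.06 -0.01  0.85 -0.67]
shift [0.198 0.499 1.511] rows>=2 turn [-1.2 -0.5  0.2]
```

Request:
{"fn": "move_arm", "kwargs": {"series": "1 0.2 0.4 0.3 -1.2 -0.5 0; 1 0 0 0.3 0 0 0; 1 0 0 0.3 0 0 0; 1 0 0 0 0 0 0; 1 0 0 0 0 0 0"}}

```text
clock: 21.9
eef_pos: [375.7, -275.3, 88.7]
tcp_rot: [3.141, 0.001, 1.577]
contact_force: [0.7, -0.5, -1.0]
opening: 0.169
```

Run:
```python
from h import *
st(); plan((377.1,-276,42.5),1.57); p,im=snap('w7','wrist')
print('collar px',proj(p,(377.1,-276,16)))
```

```text
21.9 [ 375.7 -275.3   88.7] [3.141e+00 1.000e-03 1.577e+00] F [ 0.7 -0.5 -1. ] op 0.169 q [-0.64  0.31  2.09 -0.    0.74 -0.64]
shift [-0.018  0.035  1.156] rows>=2 turn [0.  0.  0.4]
collar px [318.54862999 208.53779945]
```

View pics/w7.png

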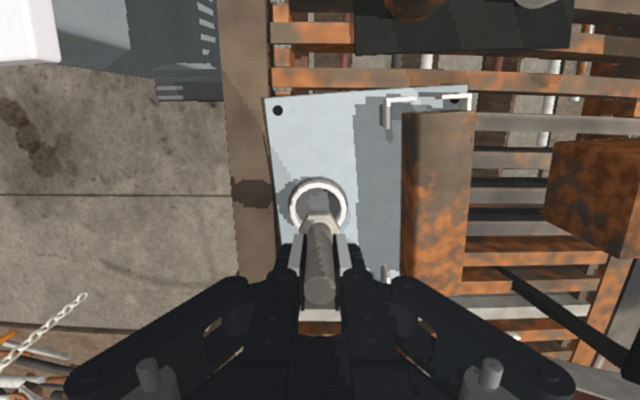

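The bolt is held upright above the collar (head (321,222), collar (318,206)). I'm lowering it.

Request:
{"fn": "move_arm", "kwargs": {"series": "1 0 0.03 0.3 0 0 0; 1 0 0 0.3 0 0 0; 1 0 0 0.2 0 0 0; 1 0 0 0.15 0 0 0; 1 0 0 0.1 0 0 0; 1 0 0 0 0 0 0"}}

```text
clock: 22.7
eef_pos: [376.8, -275.6, 43.8]
tcp_rot: [3.141, 0.001, 1.576]
contact_force: [1.0, 0.2, -1.5]
opening: 0.163
```

Run:
```python
from h import *
st(); plan((377.1,-276,42.5),1.57)
```

```text
22.7 [ 376.8 -275.6   43.8] [3.141e+00 1.000e-03 1.576e+00] F [ 1.   0.2 -1.5] op 0.163 q [-0.63  0.4   2.11 -0.    0.64 -0.64]
shift [-0.01   0.006  0.034] rows>=1 turn [0.  0.1 0.3]
```

Request:
{"fn": "move_arm", "kwargs": {"series": "1 0 0 0.05 0 0 0; 1 0 0 0 0 0 0; 0.4 0 0 0 0 0 0; 0 0 0 0 0 0 0; -0.3 0 0 0 0 0 0; -0.5 0 0 0 0 0 0; -0.5 0 0 -0.3 0 0 0; -0.5 0 0 -0.6 0 0 0; -0.5 0 0 -0.8 0 0 0; -1 0 0 -0.9 0 0 0; -1 0 0 -0.9 0 0 0; -1 0 0 -0.9 0 0 0; -1 0 0 0 0 0 0; -1 0 0 0 0 0 0"}}

```text
clock: 24.45
eef_pos: [376.7, -275.4, 229.1]
tcp_rot: [3.137, 0.004, 1.576]
contact_force: [0.3, -0.3, 0.1]
opening: 0.997
```

Run:
```python
from h import *
st(); p,im=snap('w8','wrist'); c=proj(p,(377,-276,40)).astype(int); print(c, 'pred top',proj(p,(377,-276,76)),'pred collar',proj(p,(377,-276,16)))
x,y=c; k=im[max(0,y-50):y+50,x-60:x+60]; print(x-60,max(0,y-50))
cv2.imwrite('pics/w8c.png',cv2.cvtColor(cv2.resize(k,None,fx=5,fy=5,interpolation=cv2.INTER_CUBIC),cv2.COLOR_RGB2BGR))
plan((431.8,-36.5,140),1.57)
```

```text
24.45 [ 376.7 -275.4  229.1] [3.137 0.004 1.576] F [ 0.3 -0.3  0.1] op 0.997 q [-0.63  0.1   1.97 -0.    1.07 -0.64]
[317 174] pred top [317.02559357 182.2523686 ] pred collar [317.14388248 170.10751391]
257 124
shift [5.977 1.396 2.212] rows>=6 turn [0.2 0.2 0.3]
```

View pics/w8c.png

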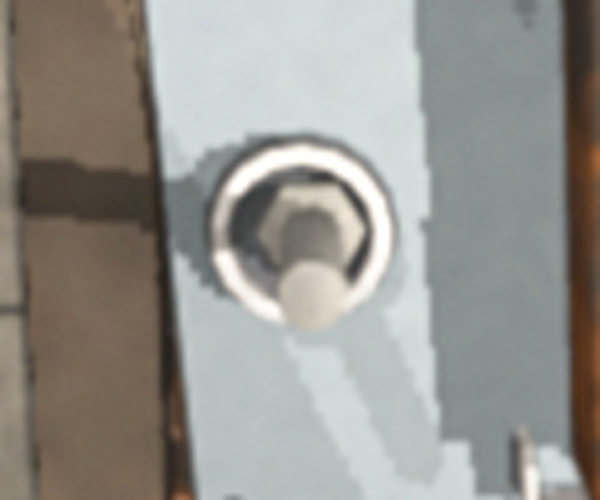

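Run:
```python
from h import *
p,im=load('w7'); print('held bolt top',onz(p,(319,290),123),'tcp 375.7 -275.3'); print('head',onz(p,(320.5,222),61))
k=im[190:310,260:380]; cv2.imwrite('pics/w7c.png',cv2.cvtColor(cv2.resize(k,None,fx=5,fy=5),cv2.COLOR_RGB2BGR))
p,im=load('w8'); print('bolt top',onz(p,(319.2,182.2),76),'head',onz(p,(319,168.6),14))
```

```text
held bolt top [ 377.43414145 -275.49436857  123.        ] tcp 375.7 -275.3
head [ 378.36977594 -268.82997931   61.        ]
bolt top [ 379.31672966 -275.93286778   76.        ] head [ 379.35065456 -274.47346317   14.        ]
```

Request:
{"fn": "move_arm", "kwargs": {"series": "-1 0.85 0.19 0.1 0 0 0; -1 0.85 0.19 0.2 0 0 0; -1 0.85 0.19 0.2 0 0 0; -1 0.85 0.19 0.2 0 0 0; -1 0.85 0.19 0.2 0 0 0; -1 0.85 0.19 0.3 0 0 0; -1 0.4 0.2 0.5 0 0 0; -1 0 0 0 0 0 0; -1 0 0 0 0 0 0"}}

```text
clock: 25.62
eef_pos: [425.2, -48.1, 151.4]
tcp_rot: [-3.131, 0.0, 1.575]
contact_force: [0.7, -0.1, 0.4]
opening: 1.002
```

Run:
```python
from h import *
st(); plan((431.8,-36.5,50),1.57); p,im=snap('w9','wrist')
g=cv2.cvtColor(im,cv2.COLOR_RGB2GRAY); c=proj(p,(431.8,-36.5,18)); print(c); x,y=c.astype(int)
m=np.zeros_like(g); a,b=max(0,y-50),x-50; m[a:y+50,b:x+50]=(g[a:y+50,b:x+50]>110)*255
c=max(cv2.findContours(m,0,2)[0],key=cv2.contourArea); e=cv2.fitEllipse(cv2.convexHull(c)); print(e,onz(p,e[0],18),e[1][0]*(p['position'][2]-18)/285.9)
```

```text
25.62 [425.2 -48.1 151.4] [-3.131  0.     1.575] F [ 0.7 -0.1  0.4] op 1.002 q [-0.11  0.16  2.11 -0.    0.89 -0.12]
shift [0.292 0.192 2.532] rows>=3 turn [-0.6  0.   0.3]
[325.30154738 175.84503087]
((323.7550964355469, 175.5160675048828), (52.663333892822266, 53.02806854248047), 19.624319076538086) [430.27040097 -36.17716875  18.        ] 50.69778008206023
```

Request:
{"fn": "move_arm", "kwargs": {"series": "-1 0.29 0.13 0.4 -0.6 0 0; -1 0 0 0.7 0 0 0; -1 0 0 0.7 0 0 0; -1 0 0 0.6 0 0 0; -1 0 0 0.5 0 0 0; -1 0 0 0.2 0 0 0; -1 0 0 0 0 0 0", "grip_force": 60}}

```text
clock: 26.55
eef_pos: [433.7, -42.0, 28.4]
tcp_rot: [3.133, 0.002, 1.567]
contact_force: [0.4, 0.1, 0.1]
opening: 1.001
```

Run:
```python
from h import *
st(); plan((430,-36.3,0),1.57)
```

```text
26.55 [433.7 -42.   28.4] [3.133e+00 2.000e-03 1.567e+00] F [0.4 0.1 0.1] op 1.001 q [-0.1   0.39  2.18 -0.    0.56 -0.09]
shift [ 0.145 -0.1    0.708] rows>=1 turn [ 0.5  0.1 -0.2]
```

Request:
{"fn": "move_arm", "kwargs": {"series": "-1 0.15 -0.1 0.2 0.5 0 0; -1 0 0 0.3 0 0 0; -1 0 0 0.15 0 0 0; -1 0 0 0 0 0 0; -1 0 0 0 0 0 0"}}

```text
clock: 27.18
eef_pos: [430.8, -35.9, 2.0]
tcp_rot: [3.139, 0.002, 1.567]
contact_force: [-0.6, -0.1, -0.1]
opening: 1.003
```

Run:
```python
from h import *
st(); plan((430,-36.3,0),1.57)
```

```text
27.18 [430.8 -35.9   2. ] [3.139e+00 2.000e-03 1.567e+00] F [-0.6 -0.1 -0.1] op 1.003 q [-0.09  0.45  2.19 -0.    0.5  -0.08]
shift [-0.011 -0.019  0.051] rows>=1 turn [ 0.1  0.1 -0.2]
```

Request:
{"fn": "move_arm", "kwargs": {"series": "-1 0 0 0.08 0 0 0; -1 0 0 0 0 0 0; 1 0 0 0 0 0 0; 1 0 0 0 0 0 0; 1 0 0 0 0 0 0; 1 0 0 0 0 0 0; 1 0 0 0 0 0 0; 1 0 0 0 0 0 0; 1 0 0 0 0 0 0"}}

```text
clock: 28.3
eef_pos: [430.6, -35.9, 0.3]
tcp_rot: [3.139, 0.002, 1.567]
contact_force: [-0.2, 0.0, -0.4]
opening: 0.579
```

Run:
```python
from h import *
st()
```

```text
28.3 [ 4.306e+02 -3.590e+01  3.000e-01] [3.139e+00 2.000e-03 1.567e+00] F [-0.2  0.  -0.4] op 0.579 q [-0.09  0.45  2.19 -0.    0.49 -0.08]
```

Request:
{"fn": "move_arm", "kwargs": {"series": "1 0 0 -0.3 0 0 0; 1 0 0 -0.6 0 0 0; 1 0 0 -0.8 0 0 0; 1 0 0 -0.8 0 0 0; 1 0 0 -0.7 0 0 0; 1 0 0 0 0 0 0; 1 0 0 0 0 0 0"}}

```text
clock: 29.18
eef_pos: [429.3, -35.5, 134.8]
tcp_rot: [3.139, 0.002, 1.567]
contact_force: [0.3, -0.4, -1.4]
opening: 0.578
```

Run:
```python
from h import *
st(); plan((377.2,-276,125),1.57); p,im=snap('w10','wrist')
```

```text
29.18 [429.3 -35.5 134.8] [3.139e+00 2.000e-03 1.567e+00] F [ 0.3 -0.4 -1.4] op 0.578 q [-0.08  0.18  2.12 -0.    0.83 -0.08]
shift [-6.016 -1.281  0.255] rows>=7 turn [ 0.1  0.1 -0.2]
```

View pics/w10.png

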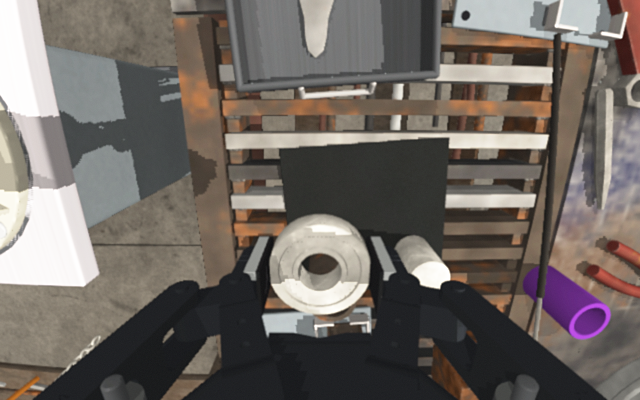

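The bearing is held level with its outer ring centred at about (320,265). I'll check its offset from the TCP, then carry it.

Run:
```python
from h import *
p,im=load('w10'); g=cv2.cvtColor(im,cv2.COLOR_RGB2GRAY)
m=np.zeros_like(g); m[205:320,271:370]=(g[205:320,271:370]>120)*255; m=cv2.morphologyEx(m,cv2.MORPH_OPEN,np.ones((5,5)))
c=max(cv2.findContours(m,0,2)[0],key=cv2.contourArea); h=cv2.convexHull(c); h=h[h[:,0,1]<290]; e=cv2.fitEllipse(h); print(e)
print('ellipse c',onz(p,e[0],152.5),'hand',onz(p,(320,264),152.5),'top/bot rim',onz(p,(320,213.5),152.5),onz(p,(320,314),140))
```

```text
((319.91070556640625, 257.53741455078125), (85.89767456054688, 105.6804428100586), 117.9705581665039)
ellipse c [431.52603285 -28.97320402 152.5       ] hand [431.55915346 -32.57491633 152.5       ] top/bot rim [431.6376975   -5.92908551 152.5       ] [431.50875974 -73.24522484 140.        ]
```

Request:
{"fn": "move_arm", "kwargs": {"series": "1 -0.5 -0.1 0 0 0 0; 1 -0.8 -0.17 0 0 0 0; 1 -0.8 -0.17 0 0 0 0; 1 -0.8 -0.17 0 0 0 0; 1 -0.8 -0.17 0 0 0 0; 1 -0.8 -0.17 0 0 0 0; 1 -0.7 -0.17 0 0 0 0; 1 -0.5 -0.1 0 0 0 0; 1 0 0 0 0 0 0; 1 0 0 0 0 0 0"}}

```text
clock: 30.48
eef_pos: [371.9, -266.9, 123.7]
tcp_rot: [-3.126, -0.007, 1.568]
contact_force: [-0.3, -0.3, -1.6]
opening: 0.584
```

Run:
```python
from h import *
st(); plan((377.2,-276,100),1.57)
```

```text
30.48 [ 371.9 -266.9  123.7] [-3.126 -0.007  1.568] F [-0.3 -0.3 -1.6] op 0.584 q [-0.62  0.25  2.07 -0.    0.84 -0.62]
shift [-0.232  0.142  0.59 ] rows>=1 turn [-0.9 -0.4 -0.1]
```

Request:
{"fn": "move_arm", "kwargs": {"series": "1 -0.27 0.14 0.3 -0.9 -0.4 0; 1 0 0 0.4 0 0 0; 1 0 0 0 0 0 0; 1 0 0 0 0 0 0"}}

```text
clock: 30.98
eef_pos: [377.6, -274.6, 94.3]
tcp_rot: [-3.14, -0.002, 1.571]
contact_force: [0.7, -0.2, -1.1]
opening: 0.58
```

Run:
```python
from h import *
st(); p,im=snap('w11','wrist'); k=im[190:330,250:390]
cv2.imwrite('pics/w11c.png',cv2.cvtColor(cv2.resize(k,None,fx=4,fy=4,interpolation=cv2.INTER_CUBIC),cv2.COLOR_RGB2BGR))
```

```text
30.98 [ 377.6 -274.6   94.3] [-3.140e+00 -2.000e-03  1.571e+00] F [ 0.7 -0.2 -1.1] op 0.58 q [-0.63  0.3   2.08  0.    0.76 -0.63]
```

View pics/w11c.png

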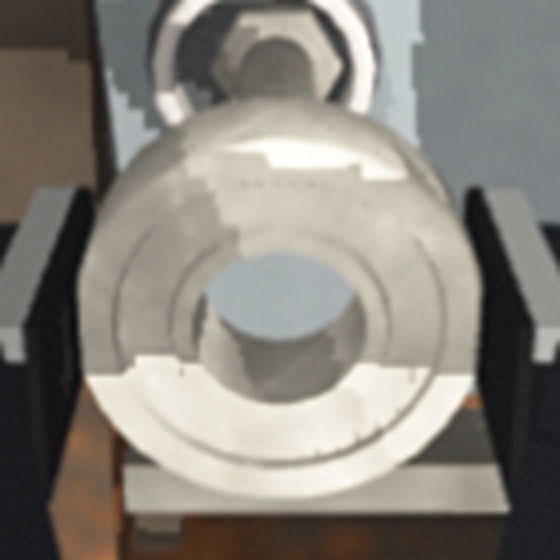

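Run:
```python
from h import *
p,im=load('w11'); print('bearing c',onz(p,(283/4+249.6,327/4+189.6),112), 'face edges',onz(p,(283/4+249.6,155/4+189.6),112),onz(p,(283/4+249.6,495/4+189.6),112))
print('sides',onz(p,(78/4+249.6,290/4+189.6),112),onz(p,(482/4+249.6,290/4+189.6),112)); plan((377.2,-276,60),1.571)
```

```text
bearing c [ 380.11473462 -275.83702046  112.        ] face edges [ 380.08395518 -252.56420136  112.        ] [ 380.14974845 -301.30351718  112.        ]
sides [ 354.85435582 -270.68867355  112.        ] [ 404.61838961 -270.66274406  112.        ]
shift [-0.036 -0.008  0.858] rows>=1 turn [-0.1 -0.1 -0. ]
```

Bearing and bolt axes agree within 1 mm in the camera frame. I'm threading it down in stages and watching the force.

Request:
{"fn": "move_arm", "kwargs": {"series": "1 0 -0.018 0.2 0 0 0; 1 0 0 0.2 0 0 0; 1 0 0 0.2 0 0 0; 1 0 0 0.2 0 0 0; 1 0 0 0 0 0 0"}}

```text
clock: 31.65
eef_pos: [377.0, -274.5, 60.6]
tcp_rot: [-3.141, -0.001, 1.571]
contact_force: [0.1, 0.1, -2.1]
opening: 0.581
```

Run:
```python
from h import *
st(); plan((376.9,-274.8,20),1.571)
```

```text
31.65 [ 377.  -274.5   60.6] [-3.141e+00 -1.000e-03  1.571e+00] F [ 0.1  0.1 -2.1] op 0.581 q [-0.63  0.36  2.1   0.    0.68 -0.63]
shift [-0.009 -0.002  1.016] rows>=2 turn [-0.  -0.1  0. ]
```

Request:
{"fn": "move_arm", "kwargs": {"series": "1 0 0 0.25 0 0 0; 1 0 0 0.25 0 0 0; 1 0 0 0.25 0 0 0; 1 0 0 0.2 0 0 0; 1 0 0 0.12 0 0 0; 1 0 0 0 0 0 0"}}

```text
clock: 32.4
eef_pos: [377.0, -274.5, 14.5]
tcp_rot: [-3.14, -0.002, 1.571]
contact_force: [-0.7, 0.1, -1.2]
opening: 0.584
```

Run:
```python
from h import *
st()
```

```text
32.4 [ 377.  -274.5   14.5] [-3.140e+00 -2.000e-03  1.571e+00] F [-0.7  0.1 -1.2] op 0.584 q [-0.63  0.45  2.12  0.    0.57 -0.63]
```

Request:
{"fn": "move_arm", "kwargs": {"series": "1 0 0 0.04 0 0 0; 1 0 0 0 0 0 0; -0.3 0 0 0 0 0 0; -0.45 0 0 0 0 0 0; -0.45 0 0 0 0 0 0; -0.45 0 0 -0.2 0 0 0; -0.45 0 0 -0.4 0 0 0; -0.45 0 0 -0.6 0 0 0; -0.45 0 0 -0.8 0 0 0; -1 0 0 -0.9 0 0 0; -1 0 0 -0.9 0 0 0; -1 0 0 -0.9 0 0 0; -1 0 0 0 0 0 0; -1 0 0 0 0 0 0"}}

```text
clock: 34.15
eef_pos: [377.0, -274.6, 211.3]
tcp_rot: [3.14, 0.001, 1.571]
contact_force: [1.1, 0.5, -0.3]
opening: 0.996
```

Run:
```python
from h import *
st(); p,im=snap('w12','wrist'); q,s=snap('side12','side')
a=im[100:240,250:410]; b=s[120:210,310:420]
A=cv2.resize(a,None,fx=3.5,fy=3.5,interpolation=cv2.INTER_CUBIC)
print(onz(p,(317,160),31))
g=cv2.cvtColor(im,cv2.COLOR_RGB2GRAY); x,y=proj(p,(379,-276,31)).astype(int); print(x,y)
m=np.zeros_like(g); m[y-40:y+40,x-40:x+40]=(g[y-40:y+40,x-40:x+40]>205)*255
# sleeve from current
cv2.imwrite('pics/w12c.png',cv2.cvtColor(A,cv2.COLOR_RGB2BGR)); plan((425,170,200),1.65)
```

```text
34.15 [ 377.  -274.6  211.3] [3.140e+00 1.000e-03 1.571e+00] F [ 1.1  0.5 -0.3] op 0.996 q [-0.63  0.13  1.98  0.    1.03 -0.63]
[ 376.81968242 -255.72888351   31.        ]
318 177
shift [11.115  1.201  0.271] rows>=12 turn [ 0.1  0.  -4.5]
```

View pics/w12c.png

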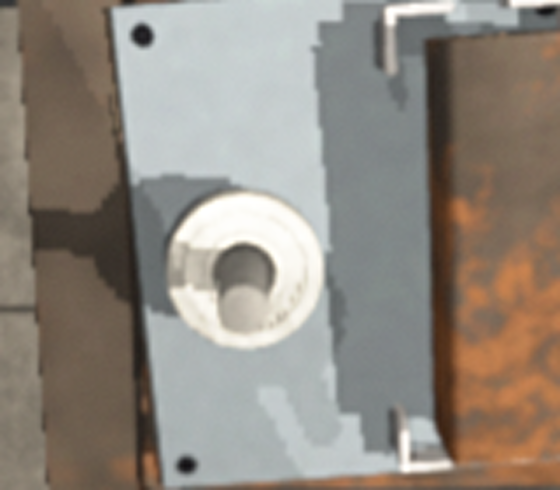

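The bearing lies flat on the collar with the bolt through it, and the tube is still in its nest. Next is the hinge.

Request:
{"fn": "move_arm", "kwargs": {"series": "-1 0.6 0.08 0 0 0 0; -1 0.9 0.1 0 0 0 0; -1 0.9 0.1 0 0 0 0; -1 0.9 0.1 0 0 0 0; -1 0.9 0.1 0 0 0 0; -1 0.9 0.1 0 0 0 0; -1 0.9 0.1 0 0 0 0; -1 0.9 0.1 0 0 0 0; -1 0.9 0.1 0 0 0 0; -1 0.9 0.1 0 0 0 0; -1 0.9 0.1 0 0 0 0; -1 0.9 0.1 0 0 0 0; -1 0.5 0 0 0 0 0; -1 0 0 0 0 0 0; -1 0 0 0 0 0 0"}}

```text
clock: 36.12
eef_pos: [417.2, 178.7, 196.6]
tcp_rot: [-3.116, 0.001, 1.57]
contact_force: [-0.6, -0.5, -0.4]
opening: 1.002
```

Run:
```python
from h import *
st(); p,im=snap('w13','wrist')
hsv=cv2.cvtColor(im,cv2.COLOR_RGB2HSV); x,y=proj(p,(432,190,8)).astype(int); print(x,y)
C=[proj(p,(X,Y,6)) for X,Y in((365,65),(515,75),(498,312),(360,302))]
R=np.zeros(im.shape[:2],np.uint8); cv2.fillPoly(R,[np.int32(C)],255)
g=hsv[:,:,2]; m=((g>135)&(R>0)).astype(np.uint8)*255; m=cv2.morphologyEx(m,cv2.MORPH_OPEN,np.ones((3,3)))
c=max(cv2.findContours(m,0,2)[0],key=cv2.contourArea); print('px area',cv2.contourArea(c),cv2.boundingRect(c))
W=np.array([onz(p,q[0],10)[:2] for q in c]); ys=np.linspace(W[:,1].min(),W[:,1].max(),12); print('y range',W[:,1].min(),W[:,1].max())
M=cv2.drawContours(np.zeros_like(m),[c],-1,255,-1); v,u=np.nonzero(M); Q=np.array([onz(p,(a,b),10)[:2] for a,b in zip(u,v)])
for a,b in zip(ys[:-1],ys[1:]):
    t=Q[(Q[:,1]>=a)&(Q[:,1]<b)]; print(round((a+b)/2),t[:,0].min().round(1),t[:,0].max().round(1),((t[:,0].min()+t[:,0].max())/2).round(1))
```

```text
36.12 [417.2 178.7 196.6] [-3.116e+00  1.000e-03  1.570e+00] F [-0.6 -0.5 -0.4] op 1.002 q [0.39 0.14 2.01 0.01 1.02 0.39]
334 165
px area 3651.5 (315, 83, 36, 164)
y range 86.05217092295538 280.71221814616456
95 420.5 438.0 429.2
113 419.1 440.2 429.7
130 413.0 448.3 430.6
148 409.4 451.7 430.5
166 411.8 448.9 430.4
183 417.8 444.9 431.4
201 421.2 443.1 432.1
219 420.0 444.8 432.4
236 418.8 446.6 432.7
254 418.7 447.5 433.1
272 418.7 448.2 433.5
```

Run:
```python
from h import *
plan((429.5,191,70),1.546)
```

```text
shift [0.312 0.385 3.158] rows>=4 turn [-1.5  0.   1.3]
```

Request:
{"fn": "move_arm", "kwargs": {"series": "-0.2 0.22 0.32 0.5 -1.5 0 1.3; -0.2 0 0 0.8 0 0 0; -0.2 0 0 0.8 0 0 0; -0.2 0 0 0.7 0 0 0; -0.2 0 0 0 0 0 0; -0.2 0 0 0 0 0 0", "grip_force": 90}}

```text
clock: 36.92
eef_pos: [431.4, 182.8, 82.8]
tcp_rot: [3.138, 0.001, 1.54]
contact_force: [-0.0, 0.3, 0.7]
opening: 0.596
```

Run:
```python
from h import *
st(); plan((429.5,191,20),1.546)
```

```text
36.92 [431.4 182.8  82.8] [3.138e+00 1.000e-03 1.540e+00] F [-0.   0.3  0.7] op 0.596 q [ 0.4   0.32  2.09 -0.    0.73  0.43]
shift [ 0.205 -0.061  1.569] rows>=2 turn [ 0.2  0.  -0.4]
```

Request:
{"fn": "move_arm", "kwargs": {"series": "-0.2 0.2 -0.06 0.4 0.2 0 -0.4; -0.2 0 0 0.5 0 0 0; -0.2 0 0 0.5 0 0 0; -0.2 0 0 0.2 0 0 0; -0.2 0 0 0 0 0 0; -0.2 0 0 0 0 0 0"}}

```text
clock: 37.67
eef_pos: [432.3, 193.7, 19.2]
tcp_rot: [3.135, -0.003, 1.548]
contact_force: [-0.1, -0.0, 0.4]
opening: 0.598
```

Run:
```python
from h import *
st(); plan((429.5,191,4),1.546)
```

```text
37.67 [432.3 193.7  19.2] [ 3.135e+00 -3.000e-03  1.548e+00] F [-0.1 -0.   0.4] op 0.598 q [ 0.42  0.45  2.11 -0.    0.58  0.44]
shift [-0.071 -0.07   0.38 ] rows>=1 turn [ 0.4 -0.2  0.1]
```

Request:
{"fn": "move_arm", "kwargs": {"series": "-0.2 -0.07 -0.07 0.2 0.4 -0.2 0; -0.2 0 0 0.17 0 0 0; -0.2 0 0 0 0 0 0; -0.2 0 0 0 0 0 0"}}

```text
clock: 38.17
eef_pos: [430.0, 191.1, 4.3]
tcp_rot: [3.141, 0.0, 1.547]
contact_force: [0.5, 0.6, -0.3]
opening: 0.6
```

Run:
```python
from h import *
st(); plan((429.5,191,4.5),1.546)
```

```text
38.17 [430.  191.1   4.3] [3.141 0.    1.547] F [ 0.5  0.6 -0.3] op 0.6 q [ 0.42  0.48  2.11 -0.    0.55  0.44]
shift [-0.003 -0.012 -0.004] rows>=1 turn [0.  0.  0.1]
```

Request:
{"fn": "move_arm", "kwargs": {"series": "0.2 0 0 0 0 0 0; 0.35 0 0 0 0 0 0; 1 0 0 0 0 0 0; 1 0 0 0 0 0 0; 1 0 0 0 0 0 0; 1 0 0 0 0 0 0; 1 0 0 0 0 0 0; 1 0 0 0 0 0 0"}}

```text
clock: 39.17
eef_pos: [429.9, 191.1, 5.1]
tcp_rot: [3.141, -0.0, 1.547]
contact_force: [0.6, -0.4, -0.2]
opening: 0.264
```

Run:
```python
from h import *
st()
```

```text
39.17 [429.9 191.1   5.1] [ 3.141 -0.     1.547] F [ 0.6 -0.4 -0.2] op 0.264 q [ 0.42  0.48  2.11 -0.    0.55  0.44]
```

Request:
{"fn": "move_arm", "kwargs": {"series": "1 0 0 -0.2 0 0 0; 1 0 0 -0.4 0 0 0; 1 0 0 -0.7 0 0 0; 1 0 0 -0.8 0 0 0; 1 0 0 -0.8 0 0 0; 1 0 0 -0.8 0 0 0; 1 0 0 -0.7 0 0 0; 1 0 0 0 0 0 0; 1 0 0 0 0 0 0"}}

```text
clock: 40.3
eef_pos: [428.9, 190.7, 193.3]
tcp_rot: [3.137, -0.002, 1.548]
contact_force: [-0.3, 0.3, -1.8]
opening: 0.265
```

Run:
```python
from h import *
st(); plan((540,205,210),1.546)
```

```text
40.3 [428.9 190.7 193.3] [ 3.137e+00 -2.000e-03  1.548e+00] F [-0.3  0.3 -1.8] op 0.265 q [ 0.42  0.15  2.   -0.    0.99  0.44]
shift [ 0.422  2.771 -0.405] rows>=3 turn [ 0.3 -0.1  0.1]
```

Request:
{"fn": "move_arm", "kwargs": {"series": "1 0.1 0.5 -0.1 0 0 0; 1 0.12 0.75 -0.1 0 0 0; 1 0.12 0.75 -0.1 0 0 0; 1 0.1 0.6 -0.1 0 0 0; 1 0 0 0 0 0 0; 1 0 0 0 0 0 0"}}

```text
clock: 41.05
eef_pos: [530.5, 204.3, 202.0]
tcp_rot: [-3.133, 0.004, 1.548]
contact_force: [-0.5, -0.3, -2.3]
opening: 0.262
```

Run:
```python
from h import *
st(); p,im=snap('w14','wrist'); print(im.shape)
b=cv2.cvtColor(im,cv2.COLOR_RGB2BGR)
cv2.imwrite('pics/w14b.png',cv2.resize(b[0:300,240:640],(800,600),interpolation=cv2.INTER_CUBIC))
```

```text
41.05 [530.5 204.3 202. ] [-3.133  0.004  1.548] F [-0.5 -0.3 -2.3] op 0.262 q [ 0.36  0.3   1.78 -0.    1.07  0.39]
(400, 640, 3)
```

View pics/w14b.png

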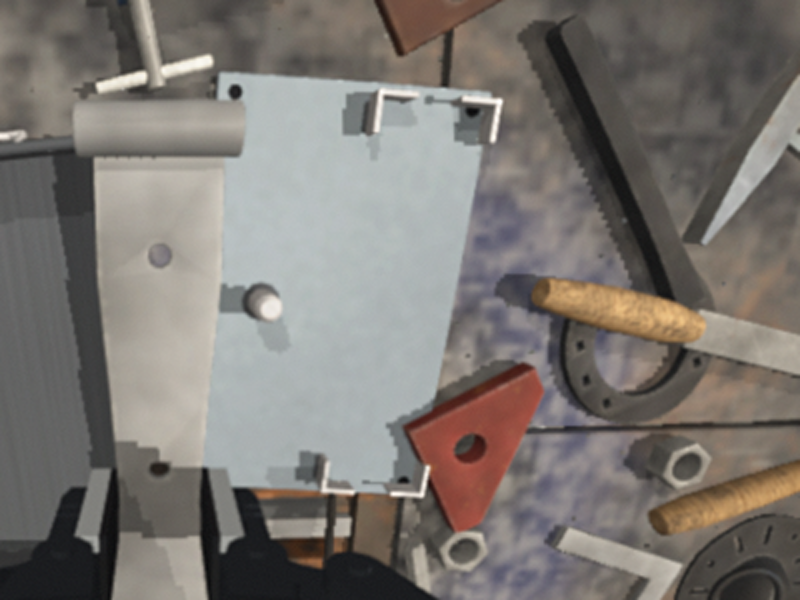

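The view (crop ×2) shows nest outer corners at (370,90), (502,98), (426,497) and (322,492), with the dowel top at (266,303). The held hinge is level, its knuckle at (160,128).

Run:
```python
from h import *
p,im=load('w14'); f=lambda u,v,z: onz(p,(u/2+240-.25,v/2-.25),z)[:2]
C=np.array([f(370,90,18),f(502,98,18),f(426,497,18),f(322,492,18)]); print(C.round(1),C.mean(0).round(1),[np.linalg.norm(C[i]-C[i-1]).round(1) for i in range(4)])
for a,b in((0,3),(1,2)): d=C[a]-C[b]; print('tilt',np.arctan2(-d[0],d[1]))
print('dowel top',f(266,303,34),'base',f(258,298,4))
B=np.array([f(218,72,4),f(497,92,4),f(208,487,4)]); print('plate',B.round(1), np.arctan2(-(B[0]-B[2])[0],(B[0]-B[2])[1]))
print('knuckle',f(75,128,214),f(244,128,214),'strap edges y~260',f(101,260,208),f(222,260,208),'at grip',f(113,450,208),f(206,450,208))
```

```text
[[644.1 341.6]
 [715.2 337.9]
 [699.7 104.8]
 [632.2 110.2]] [672.8 223.6] [np.float64(231.7), np.float64(71.2), np.float64(233.6), np.float64(67.7)]
tilt -0.05133346477941713
tilt -0.0663387181022229
dowel top [589.77891459 233.32930116] base [590.21930045 231.71013802]
plate [[566.  354.1]
 [719.7 343.3]
 [560.9 108.2]] -0.020829871467739056
knuckle [516.96730093 299.30499888] [552.45508411 298.45669935] strap edges y~260 [520.43255995 271.36632457] [548.58845283 270.74010906] at grip [521.00093037 223.44427689] [544.9198333  222.97356972]
```

Run:
```python
from h import *
plan((670.2,226.5,90),1.512)
```

```text
shift [0.646 3.502 2.774] rows>=4 turn [-0.5  0.2  2.1]
```

Request:
{"fn": "move_arm", "kwargs": {"series": "1 0.1 0.6 0.1 0 0 0; 1 0.15 0.8 0.3 0 0 0; 1 0.15 0.8 0.5 0 0 0; 1 0.15 0.8 0.5 -0.5 0.2 0; 1 0.1 0.4 0.5 0 0 2.1; 1 0 0 0.4 0 0 0; 1 0 0 0 0 0 0; 1 0 0 0 0 0 0"}}

```text
clock: 42.1
eef_pos: [661.9, 226.9, 105.1]
tcp_rot: [-3.137, 0.002, 1.514]
contact_force: [-0.4, -1.2, -0.7]
opening: 0.26
```

Run:
```python
from h import *
st(); plan((670.2,226.5,40),1.512)
```

```text
42.1 [661.9 226.9 105.1] [-3.137e+00  2.000e-03  1.514e+00] F [-0.4 -1.2 -0.7] op 0.26 q [0.33 0.59 1.55 0.   1.   0.39]
shift [0.004 0.217 1.627] rows>=2 turn [-0.3  0.1  0.1]
```

Request:
{"fn": "move_arm", "kwargs": {"series": "1 0 0.2 0.3 -0.3 0 0; 1 0 0 0.4 0 0 0; 1 0 0 0.4 0 0 0; 1 0 0 0.35 0 0 0; 1 0 0 0 0 0 0; 1 0 0 0 0 0 0"}}

```text
clock: 42.85
eef_pos: [669.9, 226.4, 43.9]
tcp_rot: [3.14, 0.002, 1.514]
contact_force: [0.4, -0.3, -1.1]
opening: 0.267
```

Run:
```python
from h import *
st(); plan((670.2,226.5,6),1.512); p,im=snap('w15','wrist')
# held knuckle & angles relation: bright map around +y end
C=[proj(p,(x,y,18)) for x,y in((672.5-30,340),(672.5+30,336))]; print(C)
```

```text
42.85 [669.9 226.4  43.9] [3.140e+00 2.000e-03 1.514e+00] F [ 0.4 -0.3 -1.1] op 0.267 q [ 0.32  0.67  1.56 -0.    0.9   0.38]
shift [0.006 0.007 0.948] rows>=1 turn [0.1 0.1 0.1]
[array([252.65576443,  39.89781417]), array([365.25563141,  40.959568  ])]
```

Request:
{"fn": "move_arm", "kwargs": {"series": "1 0 0 0.3 0 0 0; 1 0 0 0.25 0 0 0; 1 0 0 0.15 0 0 0; 1 0 0 0.12 0 0 0; 1 0 0 0 0 0 0"}}

```text
clock: 43.52
eef_pos: [670.2, 226.4, 9.4]
tcp_rot: [3.14, 0.001, 1.514]
contact_force: [-0.1, -0.6, -0.6]
opening: 0.264
```

Run:
```python
from h import *
st(); plan((670.2,226.5,5.5),1.512)
```

```text
43.52 [670.2 226.4   9.4] [3.140e+00 1.000e-03 1.514e+00] F [-0.1 -0.6 -0.6] op 0.264 q [ 0.32  0.72  1.57 -0.    0.85  0.38]
shift [0.003 0.001 0.098] rows>=1 turn [0.1 0.1 0.1]
```

Request:
{"fn": "move_arm", "kwargs": {"series": "1 0 0 0.06 0 0 0; 1 0 0 0.04 0 0 0; 1 0 0 0 0 0 0; 0.2 0 0 0 0 0 0; -0.1 0 0 0 0 0 0; -0.1 0 0 0 0 0 0; -0.1 0 0 -0.3 0 0 0; -0.1 0 0 -0.6 0 0 0; -0.1 0 0 -0.8 0 0 0; -1 0 0 -0.9 0 0 0; -1 0 0 -0.9 0 0 0; -1 0 0 -0.9 0 0 0; -1 0 0 0 0 0 0; -1 0 0 0 0 0 0"}}

```text
clock: 45.28
eef_pos: [670.9, 227.0, 194.1]
tcp_rot: [3.134, -0.001, 1.514]
contact_force: [0.4, 0.2, 0.1]
opening: 1.0
```

Run:
```python
from h import *
st(); p,im=snap('w16','wrist')
C=[proj(p,(X,Y,10)) for X,Y in((632,108),(702,103),(716,340),(644,346))]; print(np.round(C))
# print intensity map of plate region, sampled in board frame
t=-.06; c=np.array([672.5,225.0]); ex=np.array([np.cos(t),np.sin(t)]); ey=np.array([-np.sin(t),np.cos(t)])
g=cv2.cvtColor(im,cv2.COLOR_RGB2GRAY); s=cv2.cvtColor(im,cv2.COLOR_RGB2HSV)[:,:,1]
bx=np.arange(-44,45,4)
print('     ',' '.join('%3d'%b for b in bx))
for by in range(124,-125,-8):
    P=[proj(p,np.r_[c+b*ex+by*ey,10]) for b in bx]; print('%5d'%by,' '.join('%3d'%g[int(round(v)),int(round(u))] if 0<=v<399 and 0<=u<639 else '  .' for u,v in P))
```

```text
45.27 [670.9 227.  194.1] [ 3.134e+00 -1.000e-03  1.514e+00] F [0.4 0.2 0.1] op 1.0 q [ 0.33  0.51  1.48 -0.    1.15  0.38]
[[292. 267.]
 [346. 267.]
 [352.  70.]
 [284.  68.]]
      -44 -40 -36 -32 -28 -24 -20 -16 -12  -8  -4   0   4   8  12  16  20  24  28  32  36  40  44
  124  96  93  94  93  97 102 111 117 119 117 111 118 114 102  50  97 114 125 122 112 100  97  98
  116 183 176 172 185 240 242 219 218 219 181 183 167 171 184 185 198 204 216 212 191 219 102 112
  108 182 116 115 112 186 162 162 160 161 160 183 182 178 182 184 179 104  81  25  86 212  99  92
  100 175 118 118 102 189  95  98 168 155 159 161 159 159 164 158 159 106  96  97 100 236  76  86
   92 181 182 180 181 174 104 110  93 103 105 107 108 109 109 111 112 160 180 167 170 154 105 113
   84 181 182 183 181 180 159 173 114 175 177 177 171 176 173 187 163 179 180 182 182 157 111 117
   76 182 185 184 181 183 180 127 117 156 158 162 161 162 170 184 167 177 178 182 176 139 115 130
   68 183 184 182 183 186 182 174 112 146 158 169 104 157 162 180 168 177 182 182 178 162 106 104
   60 183 182 181 183 181 179 140 115 142
[... 1610 characters left out ...]
70  94  92  89
  -76 168 172 170 170 171 173 171 171 139 155 159 159 167 173  97 104  91  97  90  91  91  92  95
  -84 171 171 171 169 169 170 172 170 164 139 170 173 174 177 165 107 102  92  93  92  93  96 101
  -92 140 148 168 164 171 170 170 173 171 128 170 173 172 171 172 171 107 110  90  88  88  95  98
 -100 115 108  99 191 151 172 169 172 170 172 153 168 168 172 171 159 109 110 106 178 102  90  93
 -108 107 108  97 210 152 165 175 174 173 172 174 174 173 172 173 169 103  56  96 175  83  83  87
 -116 173 171 165 209 105 114 113 113 135 170 175 174 176 176 118 116 114 117 114 209  58  58  85
 -124  91  88  82  90  84  63  82  84  98  95  51 102 105  99 116 119 113 105 120 146  66  77  88
```

Run:
```python
from h import *
p,im=load('w16'); t=-.06; c=np.array([672.5,225.0]); ex=np.array([np.cos(t),np.sin(t)]); ey=np.array([-np.sin(t),np.cos(t)])
g=cv2.cvtColor(im,cv2.COLOR_RGB2GRAY).astype(np.float32)
bx=np.arange(-36,42,2)
print('    ',' '.join('%3d'%b for b in bx))
for by in range(122,87,-3):
    P=np.float32([proj(p,np.r_[c+b*ex+by*ey,15]) for b in bx]); v=cv2.remap(g,P[:,0].reshape(1,-1),P[:,1].reshape(1,-1),1)[0]; print('%4d'%by,' '.join('%3d'%x for x in v))
```

```text
-36 -34 -32 -30 -28 -26 -24 -22 -20 -18 -16 -14 -12 -10  -8  -6  -4  -2   0   2   4   6   8  10  12  14  16  18  20  22  24  26  28  30  32  34  36  38  40
 122  93  93  93  93  92  95  99 104 110 114 115 119 120 119 116 110 105 106 108 112 114 114 104  53  54  82 101 104 109 113 121 122 117 112 106 102  98  97  97
 119 177 178 178 178 176 178 177 176 175 176 181 182 180 179 179 180 177 174 173 172 172 170 170 158 155 159 162 163 162 161 162 163 164 165 170 175 137  98 100
 116 176 175 178 226 225 230 230 227 208 208 208 211 209 203 183 183 182 182 172 171 173 184 184 184 183 181 195 199 200 204 211 209 202 192 190 191 164 100 102
 113 115 114 124 215 201 134 137 143 141 141 144 149 145 154 175 185 183 182 156 114 116 133 136 142 144 134 182 191 197 198 195 196 198 199 199 230 211 110 106
 110 116 116 115 220 214 158 160 160 161 161 160 158 147 155 163 178 182 182 182 180 180 183 184 185 184 182 164 148 100  85  34  23  23  50  91 199 201 106 106
 107 115 117 108 221 212 159 161 162 161 161 160 159 160 160 160 167 181 182 182 179 177 179 181 183 183 183 177 159 108  95  73  45  52  8
[... 287 characters left out ...]
 150 152 141 105  92  94  95  95  97 101 204 197  77  80
  98 115 117  96 218 209  97  94  99 114 167 167 162 156 155 159 161 163 164 163 161 163 168 167 164 166 169 173 156 112 114 114 115 116 117 109 200 204  84  73
  95 119 119 120 198 184  96  94  97 111 151 148 143 139 138 141 143 144 144 144 142 142 143 143 143 142 143 145 147 123 123 120 115 117 115 108 202 201 100  89
  92 179 178 180 180 170 149 105 110 117 103  99 103 103 102 104 105 107 108 108 107 107 106 108 109 110 109 112 144 166 180 175 160 160 161 165 167 136 109 104
  89 181 179 178 177 169 164 160 163 155 111 107 165 170 174 184 187 188 187 185 187 181 167 166 166 167 169 161 161 160 174 181 182 184 184 184 172 138 115 111
```

The hinge lies centred between the angles (knuckle at ±19 mm, legs at −29/+35). Now the pipe sleeve.

Run:
```python
from h import *
plan((440.5,-116,150),1.514)
```

```text
shift [-8.892 -5.284  1.05 ] rows>=9 turn [ 0.5 -0.1  0. ]
```

Request:
{"fn": "move_arm", "kwargs": {"series": "-1 -0.85 -0.5 0 0 0 0; -1 -0.85 -0.5 0 0 0 0; -1 -0.85 -0.5 0 0 0 0; -1 -0.85 -0.5 0 0 0 0; -1 -0.85 -0.5 0 0 0 0; -1 -0.85 -0.5 0 0 0 0; -1 -0.85 -0.5 0 0 0 0; -1 -0.85 -0.5 0 0 0 0; -1 -0.85 -0.5 0.2 0 0 0; -1 -0.85 -0.5 0.3 0.5 0 0; -1 -0.2 0 0.3 0 0 0; -0.5 0 0 0 0 0 0; -0.5 0 0 0 0 0 0"}}

```text
clock: 46.95
eef_pos: [438.3, -117.6, 148.8]
tcp_rot: [-3.122, -0.0, 1.516]
contact_force: [-0.2, 0.1, 0.1]
opening: 0.75
```

Run:
```python
from h import *
st(); plan((440.5,-116,110),1.514)
```

```text
46.95 [ 438.3 -117.6  148.8] [-3.122 -0.     1.516] F [-0.2  0.1  0.1] op 0.75 q [-0.26  0.2   2.05 -0.    0.9  -0.2 ]
shift [0.044 0.072 0.97 ] rows>=1 turn [-1.1 -0.   0.1]
```

Run:
```python
from h import *
p,im=snap('w17','wrist'); hsv=cv2.cvtColor(im,cv2.COLOR_RGB2HSV)
x,y=proj(p,(442.5,-116,73)).astype(int); print('pred',x,y)
# colour rows through predicted centre
for v in range(y-50,y+51,10): print(v,' '.join('%3d/%3d'%(hsv[v,u,1],hsv[v,u,2]) for u in range(x-60,x+61,8)))
```

```text
pred 323 204
154  91/159 138/211  92/ 80  13/ 60  17/ 60  21/ 60  17/ 59  22/ 59  17/ 59  22/ 59  18/ 57   6/ 40   7/ 38  19/ 41  13/ 40   6/ 40
164  42/157  41/167  41/174   6/ 40  13/ 39  13/ 39  12/ 41  73/ 63  69/ 67  16/ 62  20/ 39   0/ 40  12/ 41  19/ 41  13/ 40   7/ 36
174  63/ 77  62/ 74  67/ 76  19/ 41   7/ 38  13/ 39  62/ 74  63/ 73  72/ 81  67/ 84  25/ 41  12/ 41  13/ 40  20/ 39  13/ 39  12/ 42
184  67/ 95  69/ 96  73/102  13/ 39  13/ 38  77/ 76  94/179  67/141  71/147  71/162  68/ 98  19/ 55   9/ 60  18/ 43  13/ 40  20/ 38
194  83/ 77  43/132  49/131   7/ 37  13/ 39 106/176 139/ 77   8/ 33   8/ 33  99/ 67 120/191  14/ 56  17/ 59  16/ 62  13/ 59  17/ 60
204 127/165 130/173 117/196 105/ 90  22/ 59  81/133 105/ 68  94/ 68  63/ 61  64/ 56  62/116   5/ 50  13/ 58  13/ 58  13/ 58  17/ 60
214 123/193 141/197 133/201 128/155  13/ 60  67/145  70/105  67/ 76  85/ 84  65/ 78  70/146  10/ 50  10/ 52  18/ 58  26/ 59  34/ 60
224 159/104  64/ 60  82/ 62 108/ 80  95/ 78  96/ 61 108/181  78/163  68/128  67/141 140/ 84 122/ 75 103/ 62 139/ 86 157/109 118/ 95
234 128/182 106/163  82/153  74/152  98/162  91/159  68/143  74/148  87/158 124/166  96/148 113/151  96/133 103/144  98/169  89/163
244  26/ 40  14/ 37  13/ 40  13/ 76  11/144  10/198   8/220   9/227   8/226   8/197  12/126   5/144  11/119  10/187   6/ 44  18/ 28
254   8/226  10/225   9/226   8/225  11/162  15/154  15/165   9/248   3/255  13/135   2/120  35/102  42/ 61  12/242  45/129   9/ 29
```

The rim spans px 303–343 × 184–224, matching the prediction (323,204). I'll grip.

Request:
{"fn": "move_arm", "kwargs": {"series": "-0.5 0.03 0.06 0.3 -1.1 0 0; -0.5 0 0 0.5 0 0 0; -0.5 0 0 0.6 0 0 0; -0.5 0 0 0.6 0 0 0; -0.5 0 0 0.5 0 0 0; -0.5 0 0 0.2 0 0 0; -0.5 0 0 0 0 0 0; -0.5 0 0 0 0 0 0", "grip_force": 60}}

```text
clock: 48.0
eef_pos: [448.2, -112.2, 41.3]
tcp_rot: [3.133, 0.001, 1.524]
contact_force: [-0.1, 0.0, 0.0]
opening: 0.751
```

Run:
```python
from h import *
st(); plan((440.5,-116,36),1.514)
```

```text
48.0 [ 448.2 -112.2   41.3] [3.133e+00 1.000e-03 1.524e+00] F [-0.1  0.   0. ] op 0.751 q [-0.25  0.39  2.12  0.    0.62 -0.2 ]
shift [-0.104 -0.19   0.131] rows>=1 turn [0.5 0.  0.6]
```

Request:
{"fn": "move_arm", "kwargs": {"series": "-0.5 -0.1 -0.19 0.1 0.5 0 0.6; -0.5 0 0 0 0 0 0; 1 0 0 0 0 0 0; 1 0 0 0 0 0 0; 1 0 0 0 0 0 0; 1 0 0 0 0 0 0; 1 0 0 0 0 0 0; 1 0 0 0 0 0 0; 1 0 0 0 0 0 0; 1 0 0 0 0 0 0"}}

```text
clock: 49.25
eef_pos: [440.7, -116.4, 38.6]
tcp_rot: [3.139, 0.001, 1.513]
contact_force: [-0.6, -0.4, 1.8]
opening: 0.486
```

Run:
```python
from h import *
st()
```

```text
49.25 [ 440.7 -116.4   38.6] [3.139e+00 1.000e-03 1.513e+00] F [-0.6 -0.4  1.8] op 0.486 q [-0.26  0.39  2.13 -0.    0.61 -0.2 ]
```

Request:
{"fn": "move_arm", "kwargs": {"series": "1 0 0 -0.3 0 0 0; 1 0 0 -0.6 0 0 0; 1 0 0 -0.8 0 0 0; 1 0 0 -0.8 0 0 0; 1 0 0 -0.6 0 0 0; 1 0 0 0 0 0 0"}}

```text
clock: 50.0
eef_pos: [439.9, -116.1, 168.9]
tcp_rot: [3.139, 0.001, 1.513]
contact_force: [0.5, -0.3, -2.3]
opening: 0.487
```

Run:
```python
from h import *
st(); plan((587.7,232.5,150),1.514)
```

```text
50.0 [ 439.9 -116.1  168.9] [3.139e+00 1.000e-03 1.513e+00] F [ 0.5 -0.3 -2.3] op 0.487 q [-0.26  0.16  2.05 -0.    0.93 -0.2 ]
shift [8.915 3.18  0.468] rows>=9 turn [ 0.1  0.1 -0.1]
```

Request:
{"fn": "move_arm", "kwargs": {"series": "1 0.5 0.18 0 0 0 0; 1 0.8 0.29 0 0 0 0; 1 0.85 0.3 0 0 0 0; 1 0.85 0.3 0 0 0 0; 1 0.85 0.3 0 0 0 0; 1 0.85 0.3 0 0 0 0; 1 0.85 0.3 0 0 0 0; 1 0.85 0.3 0 0 0 0; 1 0.85 0.3 0 0 0 0; 1 0.85 0.3 0.1 0 0 0; 1 0.6 0.2 0.2 0 0 0; 1 0 0 0 0 0 0; 1 0 0 0 0 0 0"}}

```text
clock: 51.62
eef_pos: [578.6, 233.0, 140.6]
tcp_rot: [-3.126, 0.007, 1.511]
contact_force: [-0.6, 0.4, -1.5]
opening: 0.489
```

Run:
```python
from h import *
st(); plan((587.7,232.5,85),1.514)
```

```text
51.62 [578.6 233.  140.6] [-3.126  0.007  1.511] F [-0.6  0.4 -1.5] op 0.489 q [0.38 0.45 1.7  0.   1.   0.44]
shift [0.011 0.248 1.387] rows>=2 turn [-0.9  0.4 -0.2]
```

Request:
{"fn": "move_arm", "kwargs": {"series": "1 0 0.2 0.3 -0.9 0.4 0; 1 0 0 0.4 0 0 0; 1 0 0 0.3 0 0 0; 1 0 0 0 0 0 0; 1 0 0 0 0 0 0"}}

```text
clock: 52.25
eef_pos: [585.1, 229.3, 98.5]
tcp_rot: [-3.14, 0.001, 1.509]
contact_force: [-0.1, -0.3, -1.6]
opening: 0.487
```

Run:
```python
from h import *
st(); plan((587.7,232.5,85),1.514)
p,im=load('w16'); u,v=proj(p,(590,232.5,34)); g=cv2.cvtColor(im,cv2.COLOR_RGB2GRAY); x,y=int(u),int(v); print(u,v)
for r_ in range(y-16,y+17,2): print(r_,' '.join('%3d'%g[r_,c] for c in range(x-20,x+21,2)))
print('px shift per mm',proj(p,(591,232.5,34))-[u,v], proj(p,(590,233.5,34))-[u,v], 'col',x-20)
```

```text
52.25 [585.1 229.3  98.5] [-3.140e+00  1.000e-03  1.509e+00] F [-0.1 -0.3 -1.6] op 0.487 q [ 0.37  0.51  1.73 -0.    0.91  0.43]
shift [0.083 0.06  0.337] rows>=1 turn [-0.1  0.1 -0.3]
241.92779915341688 180.29927911971166
164 151 183 182 181 183 183 185 183 183 182 182 184 184 185 185 184 184 185 183 182 180
166 147 180 182 182 183 183 182 182 182 183 184 185 184 186 171 181 184 184 184 183 181
168 138 184 182 182 162 164 181 180 182 183 184 183 132 109  95 106 130 169 186 185 181
170 129 171 161 158 116 114 123 124 124 126 133 124  73  88 105 100  99 110 164 184 181
172 134 138 111 114 115 117 118 115 115 117 101  62 103 122 132 142 134 105 110 175 183
174  99 115 116 117 116 115 118 116 116 116  88 106 134 138 144 154 160 140  97 148 184
176 118 135 115 116 115 116 117 116 117 119 143 187 204 204 176 157 162 158  97 122 183
178 121 148 114 116 117 116 117 117 116 139 177 215 227 228 226 180 165 162  96 127 184
180  98 173 149 121 120 114 114 113 114 150 219 226 228 238 232 214 167 143  84 143 181
182  90 170 184 178 179 159 150 150 148 154 230 228 226 231 232 221 151  91 114 157 165
184  88 162 180 180 179 180 182 184 184 154 213 229 230 229 217 200 108 112 157 159 158
186  96 165 182 179 178 179 180 182 184 177 163 203 217 211 198 164 155 157 158 159 157
188  89 158 182 178 178 178 180 183 184 182 175 163 168 179 168 158 159 158 158 160 159
190  72 152 183 182 178 178 180 181 182 181 181 179 180 180 180 161 154 156 158 159 158
192  84 143 183 181 181 179 182 181 181 180 182 177 179 178 178 176 165 155 156 157 157
194 102 131 183 181 182 180 182 182 180 178 176 177 178 176 176 178 174 156 157 155 155
196 113 114 182 181 182 182 181 180 179 177 175 179 178 175 176 177 180 160 156 155 155
px shift per mm [ 0.90711257 -0.05337262] [-0.12274929 -0.88967531] col 221
```

Two views and the board geometry put the dowel at about (589.3, 232) in the robot frame. The bore clearance is 8 mm, so I'm lowering in stages.

Request:
{"fn": "move_arm", "kwargs": {"series": "1 0.07 0.1 0.2 0 0 0; 1 0 0 0.3 0 0 0; 1 0 0 0 0 0 0"}}

```text
clock: 52.62
eef_pos: [590.0, 232.4, 77.8]
tcp_rot: [-3.141, 0.001, 1.509]
contact_force: [0.2, 0.4, -1.8]
opening: 0.489
```

Run:
```python
from h import *
st(); plan((589.3,232,41),1.511)
```

```text
52.62 [590.  232.4  77.8] [-3.141e+00  1.000e-03  1.509e+00] F [ 0.2  0.4 -1.8] op 0.489 q [ 0.37  0.54  1.73 -0.    0.88  0.44]
shift [-0.009 -0.015  0.919] rows>=1 turn [-0.   0.1 -0.1]
```

Request:
{"fn": "move_arm", "kwargs": {"series": "1 0 -0.015 0.25 0 0 0; 1 0 0 0.2 0 0 0; 1 0 0 0.2 0 0 0; 1 0 0 0.15 0 0 0; 1 0 0 0.07 0 0 0; 1 0 0 0 0 0 0"}}

```text
clock: 53.38
eef_pos: [589.2, 232.3, 40.2]
tcp_rot: [-3.141, 0.001, 1.509]
contact_force: [-0.2, 0.0, -2.1]
opening: 0.486
```

Run:
```python
from h import *
st()
```

```text
53.38 [589.2 232.3  40.2] [-3.141e+00  1.000e-03  1.509e+00] F [-0.2  0.  -2.1] op 0.486 q [ 0.37  0.59  1.74 -0.    0.81  0.44]
```

Request:
{"fn": "move_arm", "kwargs": {"series": "1 0 0 0.015 0 0 0; 0.1 0 0 0 0 0 0; -0.2 0 0 0 0 0 0; -0.4 0 0 0 0 0 0; -0.4 0 0 0 0 0 0; -0.4 0 0 -0.3 0 0 0; -0.4 0 0 -0.6 0 0 0; -0.4 0 0 -0.8 0 0 0; -1 0 0 -0.9 0 0 0; -1 0 0 -0.9 0 0 0; -1 0 0 -0.9 0 0 0; -1 0 0 -0.6 0 0 0; -1 0 0 0 0 0 0; -1 0 0 0 0 0 0"}}

```text
clock: 55.12
eef_pos: [589.8, 232.8, 253.4]
tcp_rot: [3.137, -0.002, 1.509]
contact_force: [-0.2, 0.1, -0.2]
opening: 1.003
```

Run:
```python
from h import *
st(); p,im=snap('w18','wrist'); hsv=cv2.cvtColor(im,cv2.COLOR_RGB2HSV); g=hsv[:,:,2]
u,v=proj(p,(591.5,232,74)); x,y=int(u),int(v); print('pred rim',u,v,'px/mm',285.9/(p['position'][2]-74))
for r_ in range(y-40,y+33,4): print(r_,' '.join('%3d/%3d'%(hsv[r_,c,1],g[r_,c]) for c in range(x-36,x+37,6)))
print('hinge holes pred',[proj(p,(672.5+68*.06,225+68,10)).round(),proj(p,(673,237,10)).round()])
for yy in (68,12): print(yy,[int(g[tuple(proj(p,(672.5+b+yy*.06,225+yy,10)).round().astype(int)[::-1])]) for b in range(-36,42,3)])
q,s=snap('side18','side'); 
for n,P in dict(sleeve_top=(589,232,74),purple=(684,-145,40),stub=(528,-111,58),bearing=(377,-276,31)).items():
    a=proj(q,P).round().astype(int); print(n,a,s[a[1],a[0]])
```

```text
55.12 [589.8 232.8 253.4] [ 3.137e+00 -2.000e-03  1.509e+00] F [-0.2  0.1 -0.2] op 1.003 q [ 0.37  0.35  1.59 -0.    1.2   0.44]
pred rim 318.2689451268316 177.40059164366738 px/mm 0.8895359439853457
137  14/148   9/139  11/184  11/205   8/200  10/203  11/203  11/203  12/206  11/205  10/204  10/203   9/200
141  15/152  16/130  11/185  10/206  14/204  12/205  10/207  13/204  11/204  11/203  10/204  11/201   9/199
145  10/150  19/133  13/181  10/202  11/204  12/205  13/204  10/203   9/200  11/206   9/201  10/198  10/199
149  24/ 84  19/124   8/157  10/198  10/200   9/202  11/202  12/206   9/201   8/201   8/204  10/199  12/197
153  14/ 90  20/103  10/124  12/127  12/132  95/ 59  77/ 53  35/ 65  10/204  11/200   8/200  12/199   8/199
157  20/ 88  11/ 93  14/128  12/129  60/ 60  72/ 60  84/ 64  75/ 68   8/124   9/202  10/203  11/200  10/197
161  22/ 83  24/ 86  12/125  15/133  72/ 57  99/131  76/121  63/114  84/ 73   9/200  10/200  12/199   9/197
165  11/ 90  11/ 93  10/126  10/131  76/114  47/ 81  24/119  57/ 94 108/139  12/196   8/199  10/199  12/197
169  21/ 97  25/103   8/123   7/117 
[... 906 characters left out ...]
2/169  13/172  12/170  12/191
205  17/153  26/167  10/133  12/195  10/196  12/196   9/193  12/169  15/172  12/169  12/169  11/169  10/175
209  17/146  26/170   6/131  11/192  11/193  12/194  12/195  13/183  13/171  11/165  11/164  14/170  11/178
hinge holes pred [array([380., 117.]), array([378., 159.])]
68 [201, 201, 202, 201, 202, 202, 137, 159, 168, 177, 198, 151, 108, 165, 190, 202, 217, 193, 197, 197, 198, 198, 195, 204, 147, 137]
12 [200, 197, 197, 196, 196, 196, 193, 135, 124, 164, 178, 165, 111, 169, 190, 211, 189, 191, 192, 189, 189, 190, 191, 178, 142, 132]
sleeve_top [265 272] [105  95  89]
purple [260 170] [128  77 153]
stub [316 176] [242 240 234]
bearing [373 154] [141 137 132]
```

Run:
```python
from h import *
print(r.sign_off()); st()
```

```text
the job is handed in; nothing more can be done
None
the job is handed in; nothing more can be done
```

Both kits are made up and handed in at about 55 s; sign-off reports no verdict. I lifted the tube off the hinge and laid it in its nest first. Then the bolt went head-down into the collar, the bearing went down over it, the hinge into its long nest, and the sleeve over the dowel.

**Pictures:** the tube looked to lie inside its four angles. The bolt stood upright and the bearing lay flat on the collar with the bolt through it. I had then viewed all 16 pictures, so I checked the hinge and sleeve by pixel values only.

**Pixel values:** the hinge showed centred between its angles, with about 10 mm free on one side and 15 mm on the other. It had not moved at the last look. The sleeve's rim was within 2 px of where it should be, with the dowel showing inside it.

**Other things on the bench:** I never handled the round stub or the purple pipe, and both showed their own colours at their starting pixels at the end. I saw no unexpected force in any reading, and the gripper was clear above the work.

**Disagreements:** the wrist camera read about 2 mm high along the jaw direction, which I corrected for. Two views of the dowel differed by about 4 mm, so I used a value between them that agreed with the board's layout.

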